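# Open the screw-lid lens carrier and load it

### The arm

A 6-joint arm with a two-finger parallel gripper is mounted at the origin on a cart in front of the work surface, level with it; the furniture and walls round the work are solid. World frame = base frame: x ahead of the robot, y to its left, z up, the work surface at z = 0. Lengths are in m, angles in rad, forces in N, time in s.
With the tool pointing down it reaches from about 0.35 to 0.775 m from the base axis. Payload 7.3 kg.
Tool frame: the origin (TCP) lies at the very end of the fingers, on their centre line; the grasp point (between the pads) lies grip_point_offset behind it (grip_point_offset is the distance from the TCP to the grasp point, in m); z points along the fingers, y is the direction in which the jaws open and shut (so a half turn about z gives the same grasp; the last joint's range is limited). The gripper opens to 92 mm and grips with 3 to 60 N. Pads are 19 mm wide; open, the fingers measure 130 mm over their backs; the gripper's body (75 mm by 190 mm) begins 47 mm behind the grasp point.
Start: joints at [-1.427, 0.342, 1.524, -0, 1.275, -0.146], TCP at [0.15, -0.503, 0.227] pointing down, gripper open.
Joint ranges: [-2.53, 2.53], [-0.77, 2.02], [0.04, 2.7], [-1, 4.14], [0.28, 2.66], [-3.11, 3.11]. Speed limits (rad/s): [2.57, 2.57, 3.14, 3.14, 3.14, 3.14].

### API

Orientations are given as [roll, pitch, yaw] about the fixed x, y, z axes, in that order (R = Rz(yaw) Ry(pitch) Rx(roll)).
In Python, from cell import * gives the robot as it stands.
- The arm moves only by the shell command python3 -m inch 'ROWS' [OPENING] [FORCE]. ROWS is JSON, a list that holds one entry, the list of rows, each a list of 4 numbers: the shift along the tool's x, y, z in mm, then the turn about the tool's z in rad. In form: [[[x, y, z, roll], ...]]. A call has 1 to 10 rows; each row shifts and turns the commanded pose from where the row before left it, along the tool's axes as they then stand; what a row does not reach is not made up. A row lasts 1/8 s, in which the tool goes at most 62.5 mm and 10.7 degrees, less where a joint would pass 70% of its speed; a pose out of reach is approached as far as the arm can. A call with a gripper value outside its range is refused whole. OPENING is the closure, from -1 (fully open) to 1 (shut), set as the call begins (- or left out, the last holds). The fingers move at their own pace and stop on an object; FORCE is the grip in N (left out, the last holds). Time passes only in rows, so rows that do not move let the fingers close. It gives the time, the measured TCP pose, the force and the opening at its end, in the units of the state.
- observe(): the state, without advancing time (a new reading comes with each control period).
- read_camera(name): name is "scene" or "top"; returns a dict with "img" (420x560x3 uint8, blue, green, red), "fx", "fy", "cx", "cy" (pixels), "eye" and "rotation" of the camera in the world. Camera axes: x right, y down, z forward; pixel columns grow to the right and rows downward; lengths in m; the calibration is good to about 2 mm. A picture is of the moment at which its call begins. There is no depth.
- hand_in(): hands the job in, once; it reports no verdict.
Trained networks look in the newest picture that a camera, given by its name, has taken for a name from the list of things; names that differ only in an ending like _2 or _b are one class to them, and where a whole thing is asked for, a point or a joint stands for the part that bears it (a point fixed in the world has none). Each returns a list of dicts, best first, with "conf" (0 to 1); they miss things now and then, are a little off and sometimes report something else, mostly with a low value. They report only what shows in the picture. A call takes as long as a camera call. They do not tell look-alikes from the thing itself.
- boxes_of(camera, label): "at" ([row, column] in pixels, amid what is visible of it).
- place_of(camera, label): "at" ([row, column] in pixels: a listed point, or the origin of a listed thing).
The state is a dict: "time": time; "qpos": joint angles; "qvel": joint speeds; "joint_efforts": joint torques, N m; "tool_pos": TCP position; "tool_rot": TCP orientation; "contact_force": force on the tool from outside, world axes, zero at the start; "torque": the same for the moment, N m; "opening": finger opening in m.
Only numpy, scipy, OpenCV 4.12 (cv2) and the standard library are available. Lean on these libraries where they do the work, as an engineer would, in place of code of your own. Each camera call takes 0.05 s, during which the arm holds its last target. There are 200 camera calls.

### The job

Unscrew the lid of the lens carrier, several turns counter-clockwise until its thread is free (do not wrench or pull it off), and lay it knob up on the desk beside the carrier. Then load every lens mount lying on the desk into a nest of the carrier, one to a nest and lens face up (turn over any that lie face down), and press each one down until it is fully home. Leave the other things on the desk where they are.

Things in the scene. Friction and masses are not known exactly. Their poses are not given: they have to be found in the camera images.
- carrier: round aluminium lens carrier fixed to the desk. Origin: centre of underside, z up. Base disc 132 mm diameter, 8 mm thick; three square nests (frames with 4 mm walls, 30 mm high) centred 42 mm from the axis, at 0, 120, 240 degrees from its +x, sides radial and tangential; central boss 40 mm diameter, 32.5 mm high; threaded post 27 mm diameter, its smooth end 21 mm diameter and 77.5 mm above the desk. The lid hides the nests at the start
- nest0 (a point): centre of the mouth of nest 0, level with its top edges, 30 mm above the desk. The mouth is 33 mm square for the 30 mm mounts
- nest1 (a point): centre of the mouth of nest 1, level with its top edges, 30 mm above the desk. The mouth is 33 mm square for the 30 mm mounts
- nest2 (a point): centre of the mouth of nest 2, level with its top edges, 30 mm above the desk. The mouth is 33 mm square for the 30 mm mounts
- seat0 (a joint): how far the sliding floor of nest 0 is pressed down (m): 0 at the start, when it lies 4 mm below the nest's top edges (a mount laid in stands 10 mm proud), 0.0085 fully home (the mount stands 1.5 mm proud). It needs about 5 to 6 N to sink, does not spring back, and ends on a hard stop
- seat1 (a joint): how far the sliding floor of nest 1 is pressed down (m): 0 at the start, when it lies 4 mm below the nest's top edges (a mount laid in stands 10 mm proud), 0.0085 fully home (the mount stands 1.5 mm proud). It needs about 5 to 6 N to sink, does not spring back, and ends on a hard stop
- seat2 (a joint): how far the sliding floor of nest 2 is pressed down (m): 0 at the start, when it lies 4 mm below the nest's top edges (a mount laid in stands 10 mm proud), 0.0085 fully home (the mount stands 1.5 mm proud). It needs about 5 to 6 N to sink, does not spring back, and ends on a hard stop
- lid: screw lid, 120 g: grey disc 120 mm diameter, 5 mm thick, with a black ribbed round knob in the middle, 40 mm diameter, straight-sided from 9 to 52 mm above the underside. Origin: centre of the underside, z up through the knob. It starts screwed on the carrier's post. Its right-hand thread is described at post_top
- post_top (a point): top of the carrier's threaded post, on its axis. Turning the lid counter-clockwise seen from above raises it 7 mm a turn; after two full turns (14 mm up) the thread is free, then lift it 35 mm more to clear the post. Let go part-way it stays where it is. At the start the lid's underside is 32.5 mm above the desk
- mount_a: square lens mount, 30 x 30 x 14 mm aluminium block, 50 g. Origin at its centre. Its +z points out of the lens face: a shallow square recess with a round glass lens in a black ring; the -z face is plain metal; x and y point to the sides. Always starts lens face down on the desk. It also stands stably on a side
- mount_b: square lens mount, 30 x 30 x 14 mm aluminium block, 50 g. Origin at its centre. Its +z points out of the lens face: a shallow square recess with a round glass lens in a black ring; the -z face is plain metal; x and y point to the sides. Starts lens face up; absent in some starts. It also stands stably on a side
- mount_c: square lens mount, 30 x 30 x 14 mm aluminium block, 50 g. Origin at its centre. Its +z points out of the lens face: a shallow square recess with a round glass lens in a black ring; the -z face is plain metal; x and y point to the sides. Starts lens face up; absent in some starts. It also stands stably on a side
- eyecap: bystander: black round rubber eyepiece cap 35 x 35 x 14 mm, origin centre of underside
- tape_roll: bystander: roll of tape 60 x 60 x 19 mm, origin centre of underside
- case: bystander: dark slim case 34 x 90 x 14 mm, origin centre of underside
- petri: bystander: small open glass dish 60 mm in diameter, 14 mm high, origin centre of underside
Not all that is in view belongs to the job. What is shaped like the mount_c but yellow is not meant.

How it is judged:
By the outcome, as a careful person would: the job done as asked, in the order asked, and still so for the second after the job is handed in, with the robot touching nothing.
Of mount_b, mount_c only 1 to 2 are there at a start; the rules pass over those that are not, and their reading is None.
At some moment in a run one of mount_a, mount_b, mount_c may be knocked a few centimetres aside while the robot is not near it.
It also fails if it takes over 210 s, if anything falls off the work surface, if the arm or the gripper's body presses on something with over 40 N, if the wrist force passes 120 N, or if a joint passes its speed limit or range.

## Working session

There is one attempt and no reset: what is moved stays moved. The work goes in short steps, Python scripts to look and compute and a shell command to move; the robot and the scene stay as the last step left them, time stands still between calls to the robot, and variables do not carry over. Pictures are saved under pics/ and viewed, about 12 in all and at most 16, crops included, and the job is handed in when it is done.

```bash
ls; mkdir -p pics
cat > h.py <<'E'
from cell import *
import numpy as np, cv2
def ray(c,at,z):
    R=np.array(c["rotation"]);e=np.array(c["eye"])
    d=R@np.array([(at[1]-c["cx"])/c["fx"],(at[0]-c["cy"])/c["fy"],1.])
    return e+d*(z-e[2])/d[2]
def proj(c,p):
    R=np.array(c["rotation"]);q=R.T@(np.array(p)-np.array(c["eye"]))
    return np.array([c["cy"]+c["fy"]*q[1]/q[2],c["cx"]+c["fx"]*q[0]/q[2]])
E
python3 - <<'E'
from h import *
o=observe();print(o)
Z=dict(lid=.0325,carrier=0,mount_a=.007,post_top=.0775,eyecap=0,tape_roll=0,case=0,petri=0)
for n in("top","scene"):
    c=read_camera(n);cv2.imwrite(f"pics/{n}0.png",c["img"]);print(n,c["eye"],c["fx"])
    for l,z in Z.items():
        for d in place_of(n,l):print(l,np.round(d["at"]),round(d["conf"],2),np.round(ray(c,d["at"],z)[:2],3))
E
```

```text
pics
{'time': 0.0, 'qpos': array([-1.42702978e+00,  3.42701398e-01,  1.52501113e+00, -2.51815007e-05,
        1.27539011e+00, -1.46012303e-01]), 'qvel': array([-3.16518177e-05, -9.03688350e-04, -7.41092024e-04,  2.67927241e-04,
       -2.41457561e-03,  1.65429512e-03]), 'joint_efforts': array([-2.33588280e-04, -4.31241846e+01, -2.44215792e+01,  7.16972211e-02,
        5.60295198e-02, -1.17607719e-04]), 'tool_pos': array([ 0.14996297, -0.50270549,  0.22605808]), 'tool_rot': array([-3.14009524e+00, -1.95869116e-04,  2.89786052e-01]), 'contact_force': array([-0.34042698,  0.40002487, -0.64357211]), 'torque': array([-0.04729013,  0.05104817,  0.06927089]), 'opening': 0.0920507350641881}
top [ 0.50599555 -0.21013218  0.98260337] 411.6748358741731Traceback (most recent call last):
  File "<stdin>", line 7, in <module>
  File "h.py", line 6, in ray
    return e+d*(z-e[2])/d[2]
                        ~^^^
IndexError: invalid index to scalar variable.
```

```bash
sed -i 's/np.array(c\["rotation"\])/RR(c)/; 2a from scipy.spatial.transform import Rotation as Ro\ndef RR(c): return Ro.from_euler("xyz",c["rotation"]).as_matrix()' h.py
python3 - <<'E'
from h import *
import cell; print([n for n in dir(cell) if 'grip' in n.lower()], getattr(cell,'grip_point_offset',None))
Z=dict(lid=.0325,carrier=0,mount_a=.007,post_top=.0775,nest0=.03,eyecap=0,tape_roll=0,case=0,petri=0)
for n in("top","scene"):
    c=read_camera(n);cv2.imwrite(f"pics/{n}0.png",c["img"]);print(n,c["eye"],c["rotation"],c["fx"])
    for l,z in Z.items():
        for d in place_of(n,l):print(l,np.round(d["at"]),round(d["conf"],2),np.round(ray(c,d["at"],z)[:2],3))
E
```

```text
['grip_point_offset'] 0.0188
top [ 0.50599555 -0.21013218  0.98260337] [-3.09529182  0.02366565 -1.54790417] 411.6748358741731
lid [176. 201.] 0.81 [ 0.61  -0.004]
mount_a [240. 231.] 0.74 [ 0.461 -0.074]
mount_a [198. 148.] 0.56 [0.557 0.128]
mount_a [240. 160.] 0.45 [0.458 0.096]
nest0 [185. 189.] 0.79 [0.588 0.024]
nest0 [182. 219.] 0.78 [ 0.596 -0.045]
nest0 [158. 204.] 0.74 [ 0.651 -0.007]
eyecap [196. 255.] 0.71 [ 0.567 -0.128]
tape_roll [239. 420.] 0.72 [ 0.474 -0.519]
case [201. 417.] 0.71 [ 0.564 -0.512]
case [242. 380.] 0.27 [ 0.466 -0.425]
petri [242. 376.] 0.86 [ 0.465 -0.418]
scene [0.0819326  0.66875762 0.70065421] [-2.12606478 -0.01831736 -2.65172572] 410.2095809558897
lid [259. 221.] 0.93 [ 0.61  -0.005]
carrier [269. 224.] 0.75 [ 0.601 -0.006]
mount_a [304. 207.] 0.73 [0.559 0.126]
mount_a [315. 252.] 0.53 [0.447 0.103]
mount_a [267. 220.] 0.49 [ 0.61  -0.002]
post_top [194. 337.] 0.24 [ 0.448 -0.403]
nest0 [268. 223.] 0.75 [0.587 0.019]
nest0 [255. 234.] 0.65 [ 0.589 -0.038]
nest0 [257. 208.] 0.56 [0.644 0.004]
eyecap [249. 259.] 0.51 [ 0.565 -0.127]
tape_roll [196. 337.] 0.57 [ 0.487 -0.521]
case [192. 318.] 0.45 [ 0.555 -0.514]
case [253. 235.] 0.28 [ 0.617 -0.079]
petri [208. 336.] 0.65 [ 0.462 -0.444]
```

View pics/top0.png

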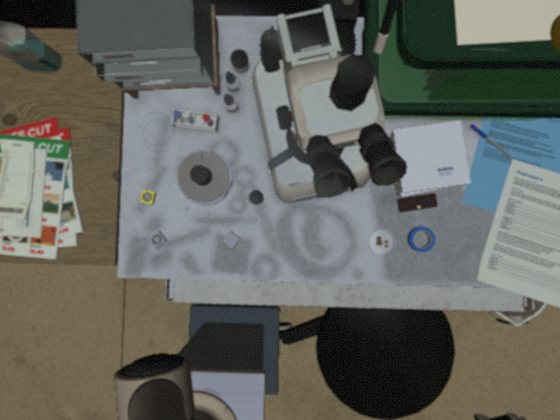

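View pics/scene0.png

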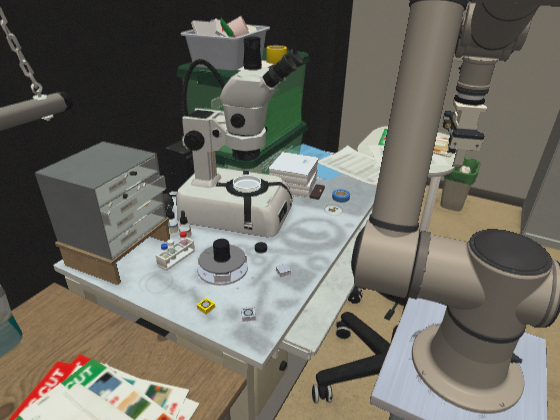

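```bash
python3 -m inch '[[[37.4,-30.9,0,0],[37.4,-30.9,0,0],[37.4,-30.9,0,0],[37.4,-30.9,0,0],[37.4,-30.9,0,0],[37.4,-30.9,0,0],[37.4,-30.9,0,0],[37.4,-30.9,0,0],[37.4,-30.9,0,0],[37.4,-30.9,0,0]]]' -1 30
python3 -m inch '[[[0,0,0,0.17],[0,0,0,0.17],[0,0,0,0.17],[0,0,0,0.17],[0,0,0,0.17],[0,0,0,0.17],[0,0,0,0.17],[0,0,0,0.17],[0,0,0,0.17],[0,0,0,0.17]]]'
cat >> h.py <<'E'
def to(x,y,z=None):
    o=observe();p=o["tool_pos"];R=Ro.from_euler("xyz",o["tool_rot"]).as_matrix()
    d=R.T@(np.array([x,y,p[2] if z is None else z])-p)*1000
    print("p",np.round(p*1000,1),"rpy",np.round(o["tool_rot"],3),"q6",round(o["qpos"][5],2),"F",np.round(o["contact_force"],1),"M",np.round(o["torque"],2),"open",round(o["opening"]*1000,1),"t",o["time"]);print("shift",np.round(d,1))
E
python3 -c "
from h import *
to(.61,-.0045,.12)"
```

```text
time: 2.35
tool_pos: [0.421, -0.0987, 0.227]
tool_rot: [3.141, -0.001, 0.29]
contact_force: [1.3, -2.0, 0.7]
opening: 0.0916
time: 3.6
tool_pos: [0.4202, -0.1001, 0.2268]
tool_rot: [-3.141, -0.0, -1.416]
contact_force: [0.4, -0.2, -0.5]
opening: 0.0919
p [ 420.2 -100.1  226.8] rpy [-3.141 -0.    -1.416] q6 2.57 F [ 0.4 -0.2 -0.5] M [ 0.16 -0.04  0.  ] open 91.9 t 3.6
shift [ -65.2 -202.3  106.8]
```

```bash
python3 -m inch '[[[-13,-40.5,21.4,0],[-13,-40.5,21.4,0],[-13,-40.5,21.4,0],[-13,-40.5,21.4,0],[-13,-40.5,21.4,0],[0,0,0,0],[0,0,0,0]]]' >/dev/null
python3 - <<'E'
from h import *
to(.61,-.0045,.052)
c=read_camera("scene");cv2.imwrite("pics/s1.png",cv2.resize(c["img"][170:340,130:350],None,fx=3,fy=3,interpolation=cv2.INTER_CUBIC))
E
```

```text
p [609.1  -3.8 119.7] rpy [ 3.141 -0.    -1.41 ] q6 2.85 F [-0.1 -0.1  0.2] M [ 0.11 -0.03 -0.03] open 91.8 t 4.475
shift [ 0.8 -0.8 67.7]
```

View pics/s1.png

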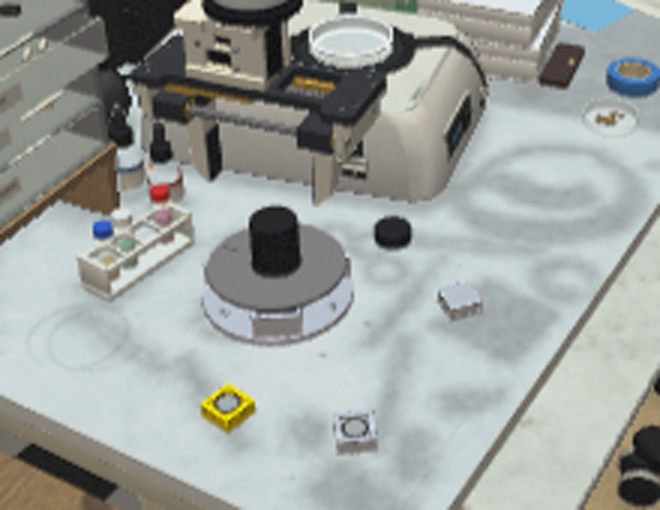

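Run:
```python
from h import *
o=cv2.imread("pics/scene0.png").astype(int);t=cv2.imread("pics/top0.png").astype(int)
for n,r in(("scene",o),("top",t)):
    c=read_camera(n);cv2.imwrite(f"pics/{n}2.png",c["img"])
    m=(abs(c["img"].astype(int)-r).max(2)>40);ys,xs=np.nonzero(m);print(n,m.sum(),c["eye"],c["rotation"],proj(c,observe()["tool_pos"]),(ys.min(),ys.max(),xs.min(),xs.max()) if m.any() else 0)
    b=[cv2.imread("pics/%s2.png"%n)]
    cv2.imwrite(f"pics/{n}2s.png",c["img"])
a=np.hstack([cv2.resize(cv2.imread("pics/%s2.png"%n),(400,300)) for n in("scene","top")]);cv2.imwrite("pics/both2.png",a)
```

```text
scene 34156 [0.0819326  0.66875762 0.70065421] [-2.12606478 -0.01831736 -2.65172572] [230.97694844 218.42496528] (np.int64(0), np.int64(415), np.int64(173), np.int64(559))
top 18983 [ 0.50599555 -0.21013218  0.98260337] [-3.09529182  0.02366565 -1.54790417] [171.1713779  192.54514468] (np.int64(104), np.int64(419), np.int64(0), np.int64(525))
```

View pics/both2.png

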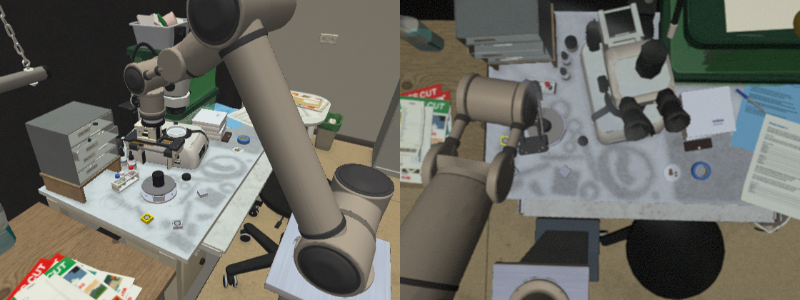

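Crop and pair show the gripper open above the lid knob (fingertips about px (228,198) and (237,238) in scene, the midpoint matching the projected TCP); mount_a lies plain side up, the other silver mount lens up, and the yellow one is a decoy.

```bash
python3 -m inch '[[[0.4,-0.4,34,0],[0.4,-0.4,33.7,0],[0,0,0,0],[0,0,0,0]]]' 
python3 -m inch '[[[0,0,0,0],[0,0,0,0],[0,0,0,0],[0,0,0,0],[0,0,0,0],[0,0,0,0],[0,0,0,0],[0,0,0,0]]]' 1 30
python3 -c "
from h import *
to(.61,-.0045,.052)"
```

```text
time: 5.12
tool_pos: [0.6113, -0.0047, 0.0538]
tool_rot: [-3.139, -0.001, -1.411]
contact_force: [-0.3, 0.4, -0.4]
opening: 0.0917
time: 6.12
tool_pos: [0.6091, -0.0045, 0.0518]
tool_rot: [3.138, 0.0, -1.41]
contact_force: [-5.1, -1.0, 3.3]
opening: 0.0399
p [609.1  -4.5  51.8] rpy [ 3.138  0.    -1.41 ] q6 2.85 F [-5.1 -1.   3.3] M [-0.15  0.84 -0.02] open 39.9 t 6.125
shift [ 0.1 -0.9 -0.2]
```

```bash
python3 -m inch '[[[0,1,0,0],[0,0,0,0],[0,0,0,0]]]' 
python3 -m inch '[[[0,0,-0.2,-0.18],[0,0,-0.2,-0.18],[0,0,-0.2,-0.18],[0,0,-0.2,-0.18],[0,0,-0.2,-0.18],[0,0,-0.2,-0.18],[0,0,-0.2,-0.18],[0,0,-0.2,-0.18]]]'
python3 -c "
from h import *
to(.61,-.0045,.052)"
```

```text
time: 6.5
tool_pos: [0.6091, -0.0045, 0.0519]
tool_rot: [3.14, -0.0, -1.41]
contact_force: [-4.1, -1.8, 2.0]
opening: 0.0399
time: 7.5
tool_pos: [0.6062, -0.0069, 0.0522]
tool_rot: [3.139, 0.008, 0.036]
contact_force: [-12.3, -13.2, 0.1]
opening: 0.0401
p [606.2  -6.9  52.2] rpy [3.139 0.008 0.036] q6 1.4 F [-12.3 -13.2   0.1] M [-2.19  1.97 -0.14] open 40.1 t 7.5
shift [ 3.9 -2.3  0.2]
```

```bash
python3 -m inch '[[[0,0,0,0],[0,0,0,0],[0,0,0,0],[0,0,0,0]]]' -1
python3 - <<'E'
from h import *
to(.6094,-.0074,.053)
c=read_camera("scene")
for l,z in(("lid",.034),):
    for d in place_of("scene",l):print(l,d["at"],ray(c,d["at"],z),d["conf"])
E
```

```text
time: 8.0
tool_pos: [0.6099, -0.0041, 0.0537]
tool_rot: [3.142, -0.001, 0.03]
contact_force: [0.1, -0.7, 0.1]
opening: 0.0754
p [609.9  -4.1  53.7] rpy [ 3.142e+00 -1.000e-03  3.000e-02] q6 1.41 F [ 0.1 -0.7  0.1] M [-0.01 -0.01  0.01] open 75.4 t 8.0
shift [-0.6  3.3  0.7]
lid [254.4, 222.4] [ 0.61524511 -0.02097354  0.034     ] 0.56
```

```bash
python3 -m inch '[[[-0.6,3.3,0.5,0],[0,0,0,0],[0,0,0,0]]]' >/dev/null
python3 -m inch '[[[0,0,0,0],[0,0,0,0],[0,0,0,0],[0,0,0,0],[0,0,0,0],[0,0,0,0]]]' 1 40
python3 -m inch '[[[0,0,-0.2,-0.18],[0,0,-0.2,-0.18],[0,0,-0.2,-0.18],[0,0,-0.2,-0.18],[0,0,-0.2,-0.18],[0,0,-0.2,-0.18],[0,0,-0.2,-0.18],[0,0,-0.2,-0.18]]]'
python3 -c "
from h import *
to(.6094,-.0074,.053)"
```

```text
time: 9.22
tool_pos: [0.6091, -0.0077, 0.0531]
tool_rot: [3.142, 0.0, 0.03]
contact_force: [-0.4, 0.2, 0.9]
opening: 0.04
time: 10.22
tool_pos: [0.6091, -0.0076, 0.0547]
tool_rot: [-3.142, -0.0, 1.476]
contact_force: [-0.3, 0.4, 1.0]
opening: 0.04
p [609.1  -7.6  54.7] rpy [-3.142 -0.     1.476] q6 -0.04 F [-0.3  0.4  1. ] M [ 0.14 -0.09  0.  ] open 40.0 t 10.225
shift [0.3 0.3 1.7]
```

```bash
python3 -m inch '[[[0,0,-0.2,-0.18],[0,0,-0.2,-0.18],[0,0,-0.2,-0.18],[0,0,-0.2,-0.18],[0,0,-0.2,-0.18],[0,0,-0.2,-0.18],[0,0,-0.2,-0.18],[0,0,-0.2,-0.18]]]'
python3 -m inch '[[[0,0,-0.2,-0.18],[0,0,-0.2,-0.18],[0,0,-0.2,-0.18],[0,0,-0.2,-0.18],[0,0,-0.2,-0.18],[0,0,-0.2,-0.18],[0,0,-0.2,-0.18],[0,0,-0.2,-0.18]]]'
python3 -m inch '[[[0,0,0,0],[0,0,0,0],[0,0,0,0],[0,0,0,0]]]' -1
python3 -m inch '[[[0,0,0,0.18],[0,0,0,0.18],[0,0,0,0.18],[0,0,0,0.18],[0,0,0,0.18],[0,0,0,0.18],[0,0,0,0.18],[0,0,0,0.18],[0,0,0,0.18],[0,0,0,0.18]]]' >/dev/null
python3 -m inch '[[[0,0,0,0.18],[0,0,0,0.18],[0,0,0,0.18],[0,0,0,0.18],[0,0,0,0.18],[0,0,0,0.18],[0,0,0,0.18],[0,0,0,0.18],[0,0,0,0.18],[0,0,0,0.18]]]' >/dev/null
python3 -m inch '[[[0,0,0,0.18],[0,0,0,0.18],[0,0,0,0.18],[0,0,0,0.18],[0,0,0,0.18],[0,0,0,0.18],[0,0,0,0.18],[0,0,0,0.18],[0,0,0,0.18],[0,0,0,0.18]]]' >/dev/null
python3 -m inch '[[[0,0,0,0.18],[0,0,0,0.18],[0,0,0,0],[0,0,0,0]]]' 
python3 -m inch '[[[0,0,0,0],[0,0,0,0],[0,0,0,0],[0,0,0,0],[0,0,0,0],[0,0,0,0]]]' 1
python3 -c "
from h import *
to(.6091,-.0076,.053)"
```

```text
time: 11.22
tool_pos: [0.6089, -0.0076, 0.0563]
tool_rot: [3.142, -0.0, 2.916]
contact_force: [-1.1, -0.3, 0.6]
opening: 0.0402
time: 12.22
tool_pos: [0.609, -0.0078, 0.058]
tool_rot: [3.142, -0.0, -1.928]
contact_force: [0.0, -0.4, -0.1]
opening: 0.0397
time: 12.72
tool_pos: [0.6091, -0.0077, 0.0579]
tool_rot: [-3.142, -0.0, -1.934]
contact_force: [-0.4, -0.3, 0.5]
opening: 0.0752
time: 16.98
tool_pos: [0.6091, -0.0077, 0.0579]
tool_rot: [3.142, -0.0, -1.407]
contact_force: [-0.8, 0.3, -0.1]
opening: 0.0915
time: 17.73
tool_pos: [0.6091, -0.0077, 0.058]
tool_rot: [3.142, -0.0, -1.41]
contact_force: [-0.7, -0.3, 0.5]
opening: 0.0417
p [609.1  -7.7  58. ] rpy [ 3.142 -0.    -1.41 ] q6 2.84 F [-0.7 -0.3  0.5] M [ 0.11  0.06 -0.01] open 41.7 t 17.725
shift [-0.1 -0.   5. ]
```

```bash
python3 -m inch '[[[0,0,0,0],[0,0,0,0],[0,0,-0.2,-0.18],[0,0,-0.2,-0.18],[0,0,-0.2,-0.18],[0,0,-0.2,-0.18],[0,0,-0.2,-0.18],[0,0,-0.2,-0.18],[0,0,-0.2,-0.18],[0,0,-0.2,-0.18]]]'
python3 -m inch '[[[0,0,-0.2,-0.18],[0,0,-0.2,-0.18],[0,0,-0.2,-0.18],[0,0,-0.2,-0.18],[0,0,-0.2,-0.18],[0,0,-0.2,-0.18],[0,0,-0.2,-0.18],[0,0,-0.2,-0.18]]]'
python3 -m inch '[[[0,0,-0.2,-0.18],[0,0,-0.2,-0.18],[0,0,-0.2,-0.18],[0,0,-0.2,-0.18],[0,0,-0.2,-0.18],[0,0,-0.2,-0.18],[0,0,-0.2,-0.18],[0,0,-0.2,-0.18]]]'
python3 -m inch '[[[0,0,-0.2,-0.18],[0,0,-0.2,-0.18],[0,0,-0.2,-0.18],[0,0,-0.2,-0.18],[0,0,-0.2,-0.18],[0,0,-0.2,-0.18],[0,0,-0.2,-0.18],[0,0,-0.2,-0.18]]]'
python3 -m inch '[[[0,0,0,0],[0,0,0,0],[0,0,0,0],[0,0,0,0]]]' -1
python3 -m inch '[[[0,0,0,0.18],[0,0,0,0.18],[0,0,0,0.18],[0,0,0,0.18],[0,0,0,0.18],[0,0,0,0.18],[0,0,0,0.18],[0,0,0,0.18],[0,0,0,0.18],[0,0,0,0.18]]]' >/dev/null
python3 -m inch '[[[0,0,0,0.18],[0,0,0,0.18],[0,0,0,0.18],[0,0,0,0.18],[0,0,0,0.18],[0,0,0,0.18],[0,0,0,0.18],[0,0,0,0.18],[0,0,0,0],[0,0,0,0]]]' 
python3 -m inch '[[[0,0,0,0],[0,0,0,0],[0,0,0,0],[0,0,0,0],[0,0,0,0],[0,0,0,0],[0,0,0,0],[0,0,0,0]]]' 1
python3 -c "
from h import *
to(.6091,-.0076,.053)
c=read_camera('scene');cv2.imwrite('pics/s3.png',cv2.resize(c['img'][170:340,130:350],None,fx=3,fy=3,interpolation=cv2.INTER_CUBIC))"
```

```text
time: 18.98
tool_pos: [0.6091, -0.0078, 0.0595]
tool_rot: [3.142, -0.0, 0.036]
contact_force: [0.7, 0.9, 1.6]
opening: 0.0417
time: 19.98
tool_pos: [0.6091, -0.0077, 0.0611]
tool_rot: [3.142, 0.0, 1.476]
contact_force: [-0.5, -0.4, -0.1]
opening: 0.0416
time: 20.98
tool_pos: [0.609, -0.0076, 0.0627]
tool_rot: [3.142, -0.0, 2.916]
contact_force: [-0.2, 0.2, -0.4]
opening: 0.0417
time: 21.98
tool_pos: [0.6091, -0.0077, 0.0644]
tool_rot: [-3.141, 0.0, -1.928]
contact_force: [0.2, 0.2, 0.4]
opening: 0.0418
time: 22.48
tool_pos: [0.6091, -0.0077, 0.0643]
tool_rot: [-3.142, -0.0, -1.934]
contact_force: [0.9, -0.4, -0.8]
opening: 0.0768
time: 24.98
tool_pos: [0.6091, -0.0077, 0.0643]
tool_rot: [3.142, 0.0, 1.113]
contact_force: [-0.1, -0.1, -0.1]
opening: 0.0914
time: 25.98
tool_pos: [0.6091, -0.0077, 0.0643]
tool_rot: [-3.142, 0.0, 1.11]
contact_force: [-1.2, 0.9, -0.4]
opening: 0.0418
p [609.1  -7.7  64.3] rpy [-3.142  0.     1.11 ] q6 0.32 F [-1.2  0.9 -0.4] M [ 0.01 -0.03 -0.01] open 41.8 t 25.975
shift [ 0.1 -0.  11.3]
```

View pics/s3.png

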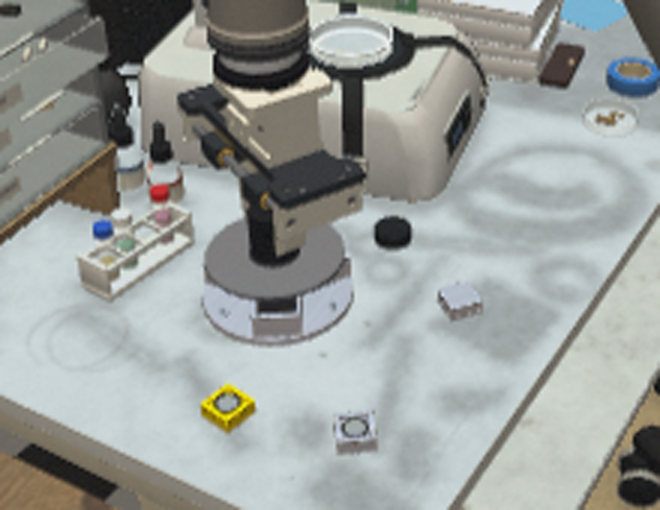

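```bash
python3 -m inch '[[[0,0,-0.2,-0.18],[0,0,-0.2,-0.18],[0,0,-0.2,-0.18],[0,0,-0.2,-0.18],[0,0,-0.2,-0.18],[0,0,-0.2,-0.18],[0,0,-0.2,-0.18],[0,0,-0.2,-0.18],[0,0,-0.2,-0.18]]]'
python3 -m inch '[[[0,0,-0.2,-0.18],[0,0,-0.2,-0.18],[0,0,-0.2,-0.18],[0,0,-0.2,-0.18],[0,0,-0.2,-0.18],[0,0,-0.2,-0.18],[0,0,-0.2,-0.18],[0,0,-0.2,-0.18],[0,0,-0.2,-0.18]]]'
python3 -m inch '[[[0,0,-1,0],[0,0,-1,0],[0,0,0,0]]]'
python3 -c "
from h import *
to(.6091,-.0076,.053)"
```

```text
time: 27.15
tool_pos: [0.609, -0.0077, 0.0661]
tool_rot: [-3.142, -0.0, 2.736]
contact_force: [-0.3, 0.0, -0.4]
opening: 0.0413
time: 28.28
tool_pos: [0.6089, -0.0076, 0.0679]
tool_rot: [3.141, -0.0, -1.927]
contact_force: [-0.5, -0.1, -0.9]
opening: 0.0415
time: 28.65
tool_pos: [0.6091, -0.0078, 0.0699]
tool_rot: [-3.142, -0.0, -1.935]
contact_force: [-0.2, -0.3, -1.1]
opening: 0.0417
p [609.1  -7.8  69.9] rpy [-3.142 -0.    -1.935] q6 -2.92 F [-0.2 -0.3 -1.1] M [ 0.14 -0.1  -0.02] open 41.7 t 28.65
shift [-0.1  0.1 16.9]
```

```bash
python3 -m inch '[[[0,0,-20,0],[0,0,-20,0],[0,0,-20,0],[0,0,0,0]]]'
python3 -m inch '[[[0,0,0,0.172],[0,0,0,0.172],[0,0,0,0.172],[0,0,0,0.172],[0,0,0,0.172],[0,0,0,0.172],[0,0,0,0.172]]]' >/dev/null
python3 -m inch '[[[36,0,0,0],[36,0,0,0],[36,0,0,0],[36,0,0,0],[0,-35,0,0],[0,-35,0,0],[0,-35,0,0],[0,-35,0,0],[0,-35,0,0],[0,0,0,0]]]'
python3 - <<'E'
from h import *
to(.465,-.205,.05)
Z=dict(mount_a=.007,nest0=.03,carrier=0,post_top=.0775,eyecap=0)
for n in("top","scene"):
    c=read_camera(n);cv2.imwrite(f"pics/{n}4.png",c["img"])
    for l,z in Z.items():
        for d in place_of(n,l):print(l,np.round(d["at"],1),round(d["conf"],2),np.round(ray(c,d["at"],z)[:2],4))
a,b=cv2.imread("pics/top4.png"),cv2.imread("pics/scene4.png")
cv2.imwrite("pics/b4.png",np.hstack([cv2.resize(a[140:270,120:290],(400,306)),cv2.resize(b[170:340,130:350],(396,306))]))
E
```

```text
time: 29.15
tool_pos: [0.6101, -0.0079, 0.1314]
tool_rot: [-3.138, 0.001, -1.934]
contact_force: [0.1, 1.3, -0.8]
opening: 0.0411
time: 31.28
tool_pos: [0.4654, -0.1852, 0.1289]
tool_rot: [3.141, -0.001, -3.141]
contact_force: [0.5, 0.8, -0.8]
opening: 0.0413
p [ 465.4 -185.2  128.9] rpy [ 3.141e+00 -1.000e-03 -3.141e+00] q6 -2.1 F [ 0.5  0.8 -0.8] M [ 0.12 -0.16 -0.07] open 41.3 t 31.275
shift [  0.4 -19.8  78.9]
mount_a [240.1 157.9] 0.67 [0.4566 0.1004]
mount_a [196.5 148. ] 0.64 [0.56   0.1281]
mount_a [220.9 227.2] 0.59 [ 0.5061 -0.0637]
nest0 [181.2 219. ] 0.94 [ 0.598  -0.0453]
nest0 [161.  200.5] 0.87 [ 6.445e-01 -5.000e-04]
nest0 [238.4 155.7] 0.36 [0.4616 0.0984]
carrier [177.8 205.8] 0.92 [ 0.6085 -0.008 ]
carrier [171.4 200.3] 0.27 [0.6237 0.0058]
post_top [171.  199.6] 0.74 [ 0.6153 -0.0096]
eyecap [195.5 257.5] 0.56 [ 0.5685 -0.1337]
mount_a [303.3 208.2] 0.68 [0.5575 0.1212]
mount_a [266.7 266.9] 0.62 [ 0.5044 -0.063 ]
mount_a [317.6 247.6] 0.59 [0.4526 0.1145]
nest0 [268.8 222.8] 0.94 [0.5833 0.023 ]
nest0 [256.6 208. ] 0.75 [0.6458 0.0011]
nest0 [254.3 235.3] 0.65 [ 0.589  -0.0422]
carrier [267.5 223.4] 0.86 [ 0.6074 -0.011 ]
carrier [251.9 235.3] 0.2 [ 0.6177 -0.0831]
post_top [247.6 217.5] 0.92 [0.6073 0.0072]
post_top [254.1 235.3] 0.45 [0.5535 0.0075]
eyecap [248.2 261.2] 0.42 [ 0.5636 -0.1335]
```

View pics/b4.png

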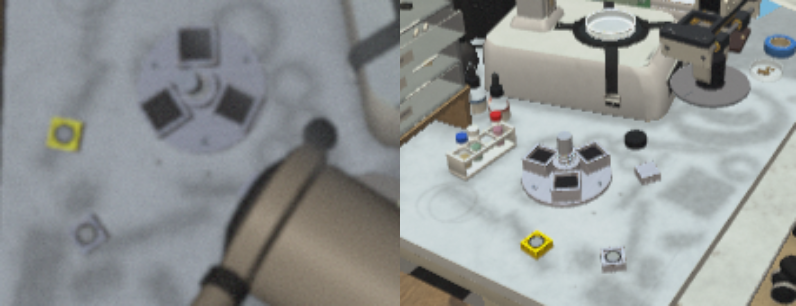

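```bash
python3 -m inch '[[[0,-15,0,0],[0,0,30,0],[0,0,30,0],[0,0,30,0],[0,0,12,0],[0,0,0,0],[0,0,0,0]]]'
python3 -m inch '[[[0,0,2,0],[0,0,2,0],[0,0,1,0],[0,0,0,0],[0,0,0,0]]]'
python3 -c "
from h import *
to(.465,-.205,.0195)"
```

```text
time: 32.75
tool_pos: [0.4666, -0.199, 0.0289]
tool_rot: [-3.14, 0.002, -3.137]
contact_force: [0.4, 0.4, -1.8]
opening: 0.0416
time: 33.38
tool_pos: [0.4659, -0.1983, 0.0229]
tool_rot: [-3.142, -0.0, -3.137]
contact_force: [-0.2, 0.2, -1.3]
opening: 0.0418
p [ 465.9 -198.3   22.9] rpy [-3.142 -0.    -3.137] q6 -2.13 F [-0.2  0.2 -1.3] M [ 0.1  -0.16 -0.01] open 41.8 t 33.375
shift [ 0.9 -6.7  3.4]
```

```bash
python3 -m inch '[[[0,0,1,0],[0,0,1,0],[0,0,0,0],[0,0,0,0]]]'
python3 -m inch '[[[0,0,1,0],[0,0,1,0],[0,0,0,0],[0,0,0,0]]]'
python3 -m inch '[[[0,0,1,0],[0,0,0,0],[0,0,0,0]]]'
```

```text
time: 33.88
tool_pos: [0.4659, -0.1984, 0.0209]
tool_rot: [-3.142, 0.0, -3.137]
contact_force: [-0.2, -0.3, -1.3]
opening: 0.0414
time: 34.38
tool_pos: [0.4661, -0.1984, 0.0198]
tool_rot: [-3.141, 0.001, -3.137]
contact_force: [-1.1, 2.0, 7.6]
opening: 0.0419
time: 34.75
tool_pos: [0.4661, -0.1984, 0.0197]
tool_rot: [-3.141, 0.001, -3.137]
contact_force: [-4.2, 2.5, 16.5]
opening: 0.0415
```

```bash
python3 -m inch '[[[0,0,-2,0],[0,0,-1,0],[0,0,0,0]]]'
python3 -m inch '[[[0,0,0,0],[0,0,0,0],[0,0,0,0],[0,0,0,0],[0,0,0,0]]]' -1
python3 -m inch '[[[0,0,-40,0],[0,0,-40,0],[0,0,-40,0],[20,-40,0,0],[20,-40,0,0],[0,-40,0,0]]]'
python3 - <<'E'
from h import *
to(.465,-.205)
Z=dict(lid=0,mount_a=.007,nest0=.03)
for n in("top","scene"):
    c=read_camera(n);cv2.imwrite(f"pics/{n}5.png",c["img"])
    for l,z in Z.items():
        for d in place_of(n,l):print(n,l,np.round(d["at"],1),round(d["conf"],2),np.round(ray(c,d["at"],z)[:2],4))
a=cv2.imread("pics/top5.png");b=cv2.imread("pics/scene5.png")
cv2.imwrite("pics/b5.png",np.hstack([cv2.resize(a[140:280,130:310],(514,400),interpolation=cv2.INTER_CUBIC),cv2.resize(b[240:300,235:295],(280,400),interpolation=cv2.INTER_CUBIC)]))
E
```

```text
time: 35.12
tool_pos: [0.4658, -0.1983, 0.0207]
tool_rot: [3.142, -0.0, -3.137]
contact_force: [-0.5, -0.6, -0.7]
opening: 0.0414
time: 35.75
tool_pos: [0.4659, -0.1984, 0.0209]
tool_rot: [-3.141, 0.0, -3.137]
contact_force: [-0.1, 0.2, -0.5]
opening: 0.0869
time: 36.5
tool_pos: [0.4252, -0.3195, 0.1412]
tool_rot: [3.142, -0.0, -3.138]
contact_force: [0.7, 0.6, 0.6]
opening: 0.092
p [ 425.2 -319.5  141.2] rpy [ 3.142 -0.    -3.138] q6 -2.36 F [0.7 0.6 0.6] M [ 0.13 -0.19 -0.01] open 92.0 t 36.5
shift [-40.2 114.3  -0. ]
top lid [238.8 282.4] 0.97 [ 0.4665 -0.1956]
top lid [241.7 379.7] 0.25 [ 0.4652 -0.4259]
top mount_a [221.1 227.5] 0.56 [ 0.5056 -0.0644]
top mount_a [196.9 147.8] 0.43 [0.5591 0.1285]
top nest0 [184.5 189.4] 0.86 [0.5889 0.0238]
top nest0 [159.4 200.5] 0.75 [ 6.483e-01 -3.000e-04]
top nest0 [180.8 216. ] 0.6 [ 0.5988 -0.0382]
scene lid [247.6 305.1] 0.92 [ 0.4562 -0.1974]
scene mount_a [266.5 269.8] 0.69 [ 0.4981 -0.0675]
scene mount_a [315.1 251.4] 0.66 [0.4491 0.1038]
scene mount_a [305.9 208.1] 0.64 [0.5526 0.1282]
scene nest0 [266.6 221.9] 0.84 [0.5903 0.017 ]
scene nest0 [253.9 234. ] 0.69 [ 0.593 -0.042]
```

View pics/b5.png

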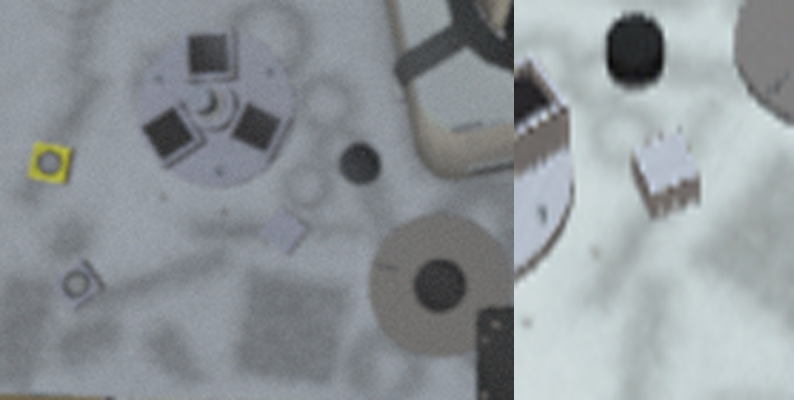

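Top crop: carrier with three dark nests (crop (212,57), (170,133), (258,128)); lid laid knob up at (440,285); mount_a still plain side up at (285,232), knocked toward the carrier; the lens-up mount at (77,285).

```bash
cat > fit.py <<'E'
from h import *
def gm(img):
    g=cv2.GaussianBlur(img,(0,0),1.).astype(np.float32)
    return np.sqrt(sum(cv2.Sobel(g[...,k],cv2.CV_32F,1,0)**2+cv2.Sobel(g[...,k],cv2.CV_32F,0,1)**2 for k in range(3)))
def sq(x,y,a,s,z,n=12):
    t=np.linspace(-s/2,s/2,n);h=np.full(n,s/2)
    u=np.r_[t,t,h,-h];v=np.r_[h,-h,t,t];c,s_=np.cos(a),np.sin(a)
    return np.c_[x+c*u-s_*v,y+s_*u+c*v,np.full(u.size,z)]
def samp(c,G,P):
    q=(P-np.array(c["eye"]))@RR(c)
    return cv2.remap(G,(c["cx"]+c["fx"]*q[:,0]/q[:,2]).astype(np.float32),(c["cy"]+c["fy"]*q[:,1]/q[:,2]).astype(np.float32),cv2.INTER_LINEAR).mean()
def fit(c,x0,y0,r=.012,z=.014,s=.03):
    G=gm(c["img"]);b=[]
    for a in np.radians(np.arange(0,90,3)):
        for x in np.arange(x0-r,x0+r,.0015):
            for y in np.arange(y0-r,y0+r,.0015): b.append((samp(c,G,sq(x,y,a,s,z)),x,y,np.degrees(a)))
    b.sort(reverse=True);return np.round(b[:4],4)
def carrier(c,x=.6091,y=-.0077):
    G=gm(c["img"]);b=[]
    for a in np.radians(np.arange(-60,60,1.5)):
        for dx in np.arange(-.004,.0041,.002):
            for dy in np.arange(-.004,.0041,.002):
                P=np.vstack([sq(x+dx+.042*np.cos(a+k),y+dy+.042*np.sin(a+k),a+k,s,.03) for k in np.radians([0,120,240]) for s in(.033,.041)])
                b.append((samp(c,G,P),np.degrees(a),dx,dy))
    b.sort(reverse=True);return np.round(b[:3],4)
E
python3 - <<'E'
from fit import *
for n in("top","scene"):
    c=read_camera(n);print(n)
    print("a",fit(c,.503,-.065));print("b",fit(c,.455,.1));print("car",carrier(c))
E
```

```text
top
a [[49.5162  0.503  -0.0695 48.    ]
 [49.2922  0.503  -0.0695 51.    ]
 [49.2357  0.503  -0.0695 45.    ]
 [49.0607  0.503  -0.0695 54.    ]]
b [[1.069681e+02 4.595000e-01 9.550000e-02 4.200000e+01]
 [1.067772e+02 4.595000e-01 9.550000e-02 3.900000e+01]
 [1.060061e+02 4.595000e-01 9.550000e-02 4.500000e+01]
 [1.059493e+02 4.595000e-01 9.550000e-02 3.600000e+01]]
car [[ 1.551965e+02  4.500000e+00  0.000000e+00 -2.000000e-03]
 [ 1.550696e+02  6.000000e+00 -2.000000e-03 -2.000000e-03]
 [ 1.549466e+02  4.500000e+00 -2.000000e-03 -2.000000e-03]]
scene
a [[ 2.183645e+02  4.985000e-01 -5.450000e-02  6.000000e+01]
 [ 2.180661e+02  4.985000e-01 -5.450000e-02  6.300000e+01]
 [ 2.170785e+02  4.985000e-01 -5.450000e-02  5.700000e+01]
 [ 2.164083e+02  4.985000e-01 -5.450000e-02  6.600000e+01]]
b [[1.865055e+02 4.505000e-01 1.105000e-01 2.700000e+01]
 [1.865005e+02 4.595000e-01 1.090000e-01 4.500000e+01]
 [1.855842e+02 4.505000e-01 1.105000e-01 2.400000e+01]
 [1.851875e+02 4.595000e-01 1.090000e-01 4.800000e+01]]
car [[ 2.904160e+02  4.500000e+00 -2.000000e-03  2.000000e-03]
 [ 2.901769e+02  4.500000e+00 -4.000000e-03  4.000000e-03]
 [ 2.896176e+02  6.000000e+00 -2.000000e-03  2.000000e-03]]
```

```bash
python3 -m inch '[[[0,0,0,0.15],[0,0,0,0.15],[0,0,0,0.15],[0,0,0,0.15],[0,0,0,0.15],[0,0,0,0]]]' -0.35 10
python3 -c "
from h import *
to(.505,-.067,.1)"
```

```text
time: 37.75
tool_pos: [0.4266, -0.3181, 0.141]
tool_rot: [-3.142, 0.0, 2.398]
contact_force: [0.0, 0.2, -0.2]
opening: 0.0619
p [ 426.6 -318.1  141. ] rpy [-3.142  0.     2.398] q6 -1.61 F [ 0.   0.2 -0.2] M [ 0.   -0.15  0.  ] open 61.9 t 37.75
shift [112.3 237.9  41. ]
```

```bash
python3 -m inch '[[[19,40,0,0],[19,40,0,0],[19,40,0,0],[19,40,0,0],[19,40,20,0],[17,38,21,0],[0,0,0,0],[0,0,0,0]]]'
python3 - <<'E'
from fit import *
to(.505,-.067,.004)
for n in("scene",):
    c=read_camera(n)
    for d in place_of(n,"mount_a"):print(np.round(d["at"],1),round(d["conf"],2),np.round(ray(c,d["at"],.007)[:2],4))
    p=observe()["tool_pos"];print("tcp px",proj(c,p), proj(c,[p[0],p[1],.014]))
    cv2.imwrite("pics/s6.png",cv2.resize(c["img"][200:320,190:350],None,fx=4,fy=4,interpolation=cv2.INTER_CUBIC))
E
```

```text
time: 38.75
tool_pos: [0.5057, -0.068, 0.1002]
tool_rot: [-3.141, 0.001, 2.398]
contact_force: [0.2, 0.1, -0.1]
opening: 0.0619
p [505.7 -68.  100.2] rpy [-3.141e+00  1.000e-03  2.398e+00] q6 -1.11 F [ 0.2  0.1 -0.1] M [ 0.03 -0.17 -0.04] open 61.9 t 38.75
shift [ 1.3  0.2 96.2]
[304.1 206.5] 0.64 [0.5594 0.1252]
[268.6 267.2] 0.49 [ 0.4998 -0.0566]
[314.9 250.3] 0.44 [0.4517 0.1045]
tcp px [236.43714635 267.45934797] [263.24652478 267.49190038]
```

View pics/s6.png

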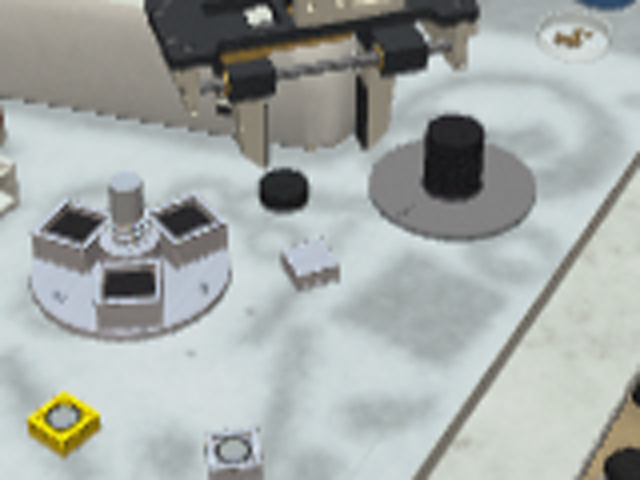

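```bash
python3 - <<'E'
from h import *
c=read_camera("scene")
P=[ray(c,a,.014)[:2] for a in((264.5,260.5),(259,271.25),(267.5,274.5),(270.5,263.75))]
print(np.round(P,3),np.round(np.mean(P,0),4))
for i in range(4):
    d=P[(i+1)%4]-P[i];print(np.linalg.norm(d),np.degrees(np.arctan2(d[1],d[0]))%90)
E
python3 -m inch '[[[0.6,0.1,32,0],[0.6,0.1,32,0],[0,0,25,0],[0,0,7,0],[0,0,0,0],[0,0,0,0]]]'
```

```text
[[ 0.519 -0.055]
 [ 0.506 -0.089]
 [ 0.481 -0.062]
 [ 0.5   -0.038]] [ 0.5015 -0.0613]
0.03655807870376109 68.748793009047
0.036511735499804375 42.818522205174276
0.0303144717638773 52.79356872056592
0.025953255837314858 49.5039868230098
time: 39.65
tool_pos: [0.5056, -0.0672, 0.005]
tool_rot: [3.141, 0.002, 2.396]
contact_force: [0.6, -0.3, 0.9]
opening: 0.0622
```

```bash
python3 -m inch '[[[0,0,0,0],[0,0,0,0],[0,0,0,0],[0,0,0,0],[0,0,0,0],[0,0,0,0]]]' 1 10
python3 -m inch '[[[0,0,0,0],[0,0,0,0],[0,0,-15,0],[0,0,0,0],[0,0,0,0]]]'
python3 -c "
from h import *
to(.46,-.06,.02)"
```

```text
time: 40.4
tool_pos: [0.505, -0.0667, 0.004]
tool_rot: [3.141, 0.0, 2.396]
contact_force: [-0.1, 0.5, 1.9]
opening: 0.0312
time: 41.02
tool_pos: [0.5049, -0.0668, 0.0191]
tool_rot: [3.142, 0.0, 2.396]
contact_force: [0.6, 0.5, -0.1]
opening: 0.0315
p [504.9 -66.8  19.1] rpy [3.142 0.    2.396] q6 -1.11 F [ 0.6  0.5 -0.1] M [ 0.04 -0.15 -0.05] open 31.5 t 41.025
shift [ 37.6 -25.5  -0.9]
```

```bash
python3 -m inch '[[[19,-13,0,0],[19,-13,0,0],[0,0,0,-0.15],[0,0,0,-0.15],[0,0,0,-0.15],[0,0,0,-0.15],[0,0,0,-0.145],[0,0,0,0],[0,0,14.5,0],[0,0,0,0]]]'
python3 -m inch '[[[0,0,0,0],[0,0,0,0],[0,0,0,0],[0,0,0,0]]]' -0.35
python3 -m inch '[[[0,0,0,0.175],[0,0,0,0.175],[0,0,0,0.175],[0,0,0,0.175],[0,0,0,0.175],[0,0,0,0.175],[0,0,0,0.175],[0,0,0,0.175],[0,0,0,0.171],[0,0,0,0]]]'
python3 -m inch '[[[0,0,0,0],[0,0,0,0],[0,0,0,0],[0,0,0,0],[0,0,0,0],[0,0,0,0]]]' 1 
python3 -m inch '[[[0,0,0,0],[0,0,0,0],[0,0,0,0],[0,0,0,0],[0,0,0,0]]]' -0.35
python3 -c "
from h import *
to(.46,-.06,.009)"
```

```text
time: 42.28
tool_pos: [0.4589, -0.0599, 0.0034]
tool_rot: [3.141, -0.001, 3.139]
contact_force: [0.4, 0.8, -0.4]
opening: 0.0303
time: 42.78
tool_pos: [0.4594, -0.0601, 0.0045]
tool_rot: [-3.141, 0.0, 3.141]
contact_force: [-0.3, 0.2, 0.2]
opening: 0.0616
time: 44.02
tool_pos: [0.4593, -0.0601, 0.0045]
tool_rot: [3.141, 0.0, 1.571]
contact_force: [-0.2, 0.4, 0.1]
opening: 0.0621
time: 44.78
tool_pos: [0.4594, -0.0601, 0.0044]
tool_rot: [3.141, 0.0, 1.57]
contact_force: [0.6, 0.8, -0.0]
opening: 0.03
time: 45.4
tool_pos: [0.4593, -0.06, 0.0044]
tool_rot: [-3.142, 0.0, 1.57]
contact_force: [-0.2, -0.8, 0.4]
opening: 0.0616
p [459.3 -60.    4.4] rpy [-3.142  0.     1.57 ] q6 -0.29 F [-0.2 -0.8  0.4] M [ 0.01 -0.1  -0.02] open 61.6 t 45.4
shift [ 0.   0.7 -4.6]
```

```bash
python3 -m inch '[[[-10,0,-2.3,0],[-9.5,0,-2.3,0],[0,0,0,0],[0,0,0,0]]]'
python3 -m inch '[[[0,0,0,0],[0,0,0,0],[0,0,0,0],[0,0,0,0],[0,0,0,0],[0,0,0,0]]]' 1 8
python3 -m inch '[[[2.4,0,-4.6,0],[3.2,0,-4.1,0],[3.8,0,-3.5,0],[0,0,0,0]]]'
python3 -m inch '[[[4.4,0,-2.8,0],[4.8,0,-2.0,0],[5.1,0,-1.1,0],[0,0,0,0]]]'
python3 -m inch '[[[5.2,0,-0.2,0],[5.1,0,0.7,0],[5.0,0,1.6,0],[0,0,0,0],[0,0,0,0]]]'
python3 - <<'E'
from h import *
to(.46,-.06)
a=read_camera("scene")["img"]
cv2.imwrite("pics/s7.png",cv2.resize(a[215:315,210:310],(600,600),interpolation=cv2.INTER_CUBIC))
E
```

```text
time: 45.9
tool_pos: [0.4592, -0.0797, 0.009]
tool_rot: [-3.142, -0.0, 1.569]
contact_force: [-0.5, -0.0, -0.6]
opening: 0.0617
time: 46.65
tool_pos: [0.4593, -0.0795, 0.009]
tool_rot: [-3.142, 0.0, 1.57]
contact_force: [-0.5, 0.3, -0.2]
opening: 0.0288
time: 47.15
tool_pos: [0.4595, -0.0699, 0.0216]
tool_rot: [3.141, 0.0, 1.57]
contact_force: [0.1, 0.3, -1.0]
opening: 0.0295
time: 47.65
tool_pos: [0.4593, -0.0554, 0.0271]
tool_rot: [3.142, 0.0, 1.571]
contact_force: [0.1, -0.3, -1.0]
opening: 0.029
time: 48.28
tool_pos: [0.4593, -0.0405, 0.025]
tool_rot: [-3.142, 0.0, 1.57]
contact_force: [-0.0, 0.1, -1.1]
opening: 0.0291
p [459.3 -40.5  25. ] rpy [-3.142  0.     1.57 ] q6 -0.25 F [-0.   0.1 -1.1] M [ 0.01 -0.08 -0.05] open 29.1 t 48.275
shift [-19.5   0.7   0. ]
```

View pics/s7.png

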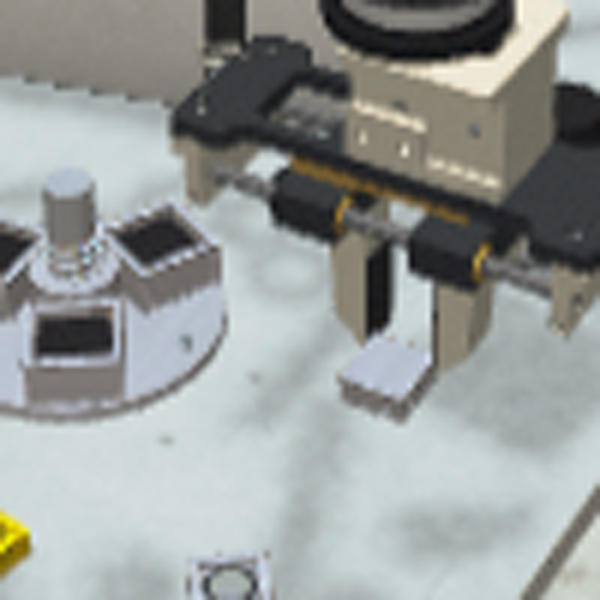

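```bash
python3 -m inch '[[[0,0,-8,0],[0,0,-7,0],[0,0,0,0],[0,0,0,0]]]' 1 3
python3 -m inch '[[[0,0,-3,0],[0,0,3,0],[0,0,-3,0],[0,0,3,0],[0,0,-3,0],[0,0,0,0],[0,0,0,0]]]'
python3 - <<'E'
from h import *
to(.46,-.06)
a=read_camera("scene")["img"]
cv2.imwrite("pics/s8.png",cv2.resize(a[215:315,210:310],(500,500),interpolation=cv2.INTER_CUBIC))
E
```

```text
time: 48.82
tool_pos: [0.4593, -0.0406, 0.0401]
tool_rot: [3.141, 0.0, 1.57]
contact_force: [0.0, 0.3, -0.9]
opening: 0.0298
time: 49.7
tool_pos: [0.4594, -0.0406, 0.0431]
tool_rot: [3.141, 0.0, 1.57]
contact_force: [-0.6, -0.5, 0.3]
opening: 0.0297
p [459.4 -40.6  43.1] rpy [3.141 0.    1.57 ] q6 -0.25 F [-0.6 -0.5  0.3] M [-0.04 -0.16  0.08] open 29.7 t 49.7
shift [-19.4   0.7   0. ]
```

View pics/s8.png

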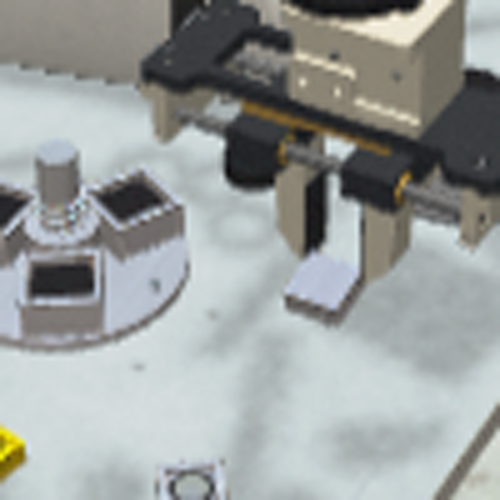

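Scene crops: mount_a is held level by its edge (crop (340,370), plain face up) — the pads grip too firmly for it to swivel. I'll use the fixed carrier post as a fulcrum under the overhang to turn it on edge.

```bash
python3 -m inch '[[[0,0,-30,0],[0,0,-26,0],[-0.6,37,0,0],[-0.6,37,0,0],[-0.6,37,0,0],[-0.6,38.7,0,0],[0,0,0,0],[0,0,0,0]]]'
python3 - <<'E'
from h import *
to(.6091,-.0432,.0895)
a=read_camera("scene")["img"]
cv2.imwrite("pics/s9.png",cv2.resize(a[190:290,170:290],(720,600),interpolation=cv2.INTER_CUBIC))
E
```

```text
time: 50.75
tool_pos: [0.6081, -0.043, 0.0985]
tool_rot: [-3.14, -0.0, 1.57]
contact_force: [-0.5, -0.2, -0.9]
opening: 0.03
p [608.1 -43.   98.5] rpy [-3.14 -0.    1.57] q6 -0.2 F [-0.5 -0.2 -0.9] M [-0.04 -0.13  0.03] open 30.0 t 50.75
shift [-0.2  1.1  9. ]
```

View pics/s9.png

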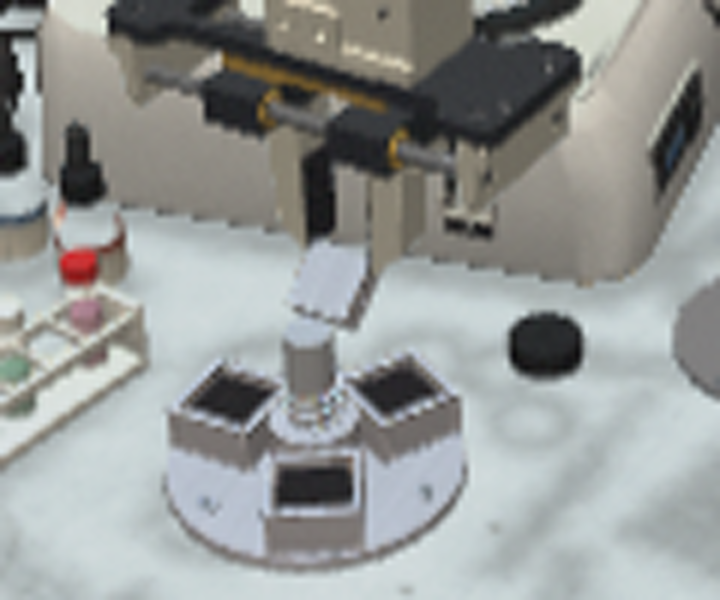

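The mount has begun to swivel by itself during the move (drooping about 40° at crop (335,285), far end down). I'll take it back to open desk and let jerks upward finish it to hanging vertical.

```bash
python3 -m inch '[[[0,-37,0,0],[0,-37,0,0],[0,-37,0,0],[0,-37,0,0],[0,0,-35,0],[0,0,9,0],[0,0,9,0],[0,0,9,0],[0,0,9,0]]]'
python3 -m inch '[[[0,0,-40,0],[0,0,10,0],[0,0,10,0],[0,0,10,0],[0,0,10,0],[0,0,-40,0],[0,0,10,0],[0,0,10,0],[0,0,10,0],[0,0,10,0]]]'
python3 -m inch '[[[0,0,0,0],[0,0,0,0]]]'
python3 - <<'E'
from h import *
to(.46,-.06,.03)
c=read_camera("scene");a=c["img"];r,q=proj(c,observe()["tool_pos"]).astype(int);print(r,q)
cv2.imwrite("pics/s10.png",cv2.resize(a[r-50:r+50,q-50:q+50],(500,500),interpolation=cv2.INTER_CUBIC))
E
```

```text
time: 51.92
tool_pos: [0.4605, -0.0428, 0.0966]
tool_rot: [-3.14, -0.0, 1.57]
contact_force: [0.0, -0.6, -1.1]
opening: 0.0297
time: 53.18
tool_pos: [0.4605, -0.0428, 0.0965]
tool_rot: [-3.14, -0.0, 1.57]
contact_force: [0.1, -1.2, -0.7]
opening: 0.0296
time: 53.42
tool_pos: [0.4611, -0.043, 0.098]
tool_rot: [-3.142, 0.0, 1.57]
contact_force: [0.2, -0.4, -0.6]
opening: 0.0297
p [461.1 -43.   98. ] rpy [-3.142  0.     1.57 ] q6 -0.26 F [ 0.2 -0.4 -0.6] M [-0.07 -0.13 -0.01] open 29.7 t 53.425
shift [-17.   -1.1  68. ]
247 278
```

View pics/s10.png

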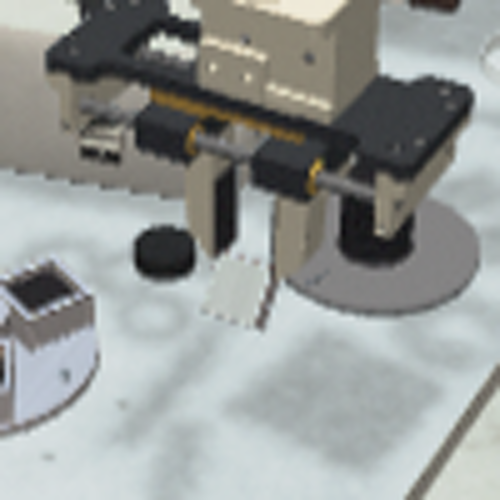

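Now hanging nearly vertical (crop (235,290)), plain face toward the camera (+y). Lower to stand it on the desk.

```bash
python3 -m inch '[[[0,0,20,0],[0,0,20,0],[0,0,18,0],[0,0,8,0],[0,0,0,0],[0,0,0,0]]]'
python3 -m inch '[[[0,0,1.5,0],[0,0,1.5,0],[0,0,1,0],[0,0,0,0],[0,0,0,0]]]'
python3 -m inch '[[[0,0,1,0],[0,0,1,0],[0,0,0,0],[0,0,0,0]]]'
python3 -m inch '[[[0,0,1,0],[0,0,1,0],[0,0,0,0],[0,0,0,0]]]'
```

```text
time: 54.22
tool_pos: [0.4615, -0.0431, 0.0327]
tool_rot: [3.14, 0.0, 1.57]
contact_force: [-0.6, -1.0, -0.5]
opening: 0.0297
time: 54.85
tool_pos: [0.461, -0.043, 0.028]
tool_rot: [3.142, 0.0, 1.57]
contact_force: [0.3, -0.4, -0.6]
opening: 0.0296
time: 55.35
tool_pos: [0.4612, -0.0431, 0.0262]
tool_rot: [3.141, 0.0, 1.57]
contact_force: [-1.6, -2.1, 4.6]
opening: 0.03
time: 55.85
tool_pos: [0.4611, -0.0429, 0.0239]
tool_rot: [3.142, 0.0, 1.57]
contact_force: [-0.1, -1.7, 3.3]
opening: 0.0304
```

```bash
python3 -m inch '[[[0,0,0,0],[0,0,0,0],[0,0,0,0],[0,0,0,0],[0,0,-10,0],[0,0,-15,0],[-16,0,0,0],[-16,0,0,0],[0,0,0,0]]]' -0.35 8
python3 -m inch '[[[0,0,0,0],[0,0,0,0],[0,0,0,0],[0,0,0,0],[0,0,0,0],[0,0,14,0],[0,0,14,0],[0,0,0,0],[0,0,0,0]]]' 1
python3 -m inch '[[[4,0,0,0],[4,0,0,0],[4,0,0,0],[4,0,0,0],[4,0,0,0],[4,0,0,0],[4,0,0,0],[4,0,0,0],[0,0,0,0],[0,0,0,0]]]'
python3 -m inch '[[[-10,0,0,0],[-10,0,0,0],[0,0,-30,0],[0,0,-30,0],[-30,0,0,0],[-30,0,0,0],[0,0,0,0]]]' -0.35
python3 - <<'E'
from fit import *
to(.46,-.06,.03)
c=read_camera("scene");a=c["img"];
for d in place_of("scene","mount_a"):print(np.round(d["at"],1),round(d["conf"],2),np.round(ray(c,d["at"],.007)[:2],4))
c2=read_camera("top")
for d in place_of("top","mount_a"):print(np.round(d["at"],1),round(d["conf"],2),np.round(ray(c2,d["at"],.007)[:2],4))
r,q=proj(c,[.46,0,0]).astype(int);print(r,q)
cv2.imwrite("pics/s11.png",cv2.resize(a[r-60:r+60,q-80:q+80],(800,600),interpolation=cv2.INTER_CUBIC))
E
```

```text
time: 56.98
tool_pos: [0.4609, -0.0765, 0.0487]
tool_rot: [-3.141, 0.0, 1.567]
contact_force: [-0.8, 0.2, 0.2]
opening: 0.0621
time: 58.1
tool_pos: [0.4609, -0.0749, 0.0207]
tool_rot: [-3.141, -0.0, 1.57]
contact_force: [-0.2, 1.1, -0.1]
opening: 0.0003
time: 59.35
tool_pos: [0.4611, -0.043, 0.021]
tool_rot: [3.142, 0.0, 1.57]
contact_force: [-0.1, 0.9, -0.6]
opening: 0.0006
time: 60.22
tool_pos: [0.461, -0.1252, 0.0811]
tool_rot: [3.141, 0.001, 1.566]
contact_force: [-0.6, 1.0, -0.1]
opening: 0.0614
p [ 461.  -125.2   81.1] rpy [3.141e+00 1.000e-03 1.566e+00] q6 -0.42 F [-0.6  1.  -0.1] M [-0.   -0.13 -0.01] open 61.4 t 60.225
shift [65.2 -1.3 51.1]
[305.9 209.2] 0.63 [0.5504 0.1269]
[316.7 249.6] 0.57 [0.4501 0.1099]
[279.4 280.2] 0.45 [ 0.4498 -0.0359]
[196.7 147.7] 0.74 [0.5595 0.1288]
[239.8 157.2] 0.63 [0.4573 0.1021]
288 269
```

View pics/s11.png

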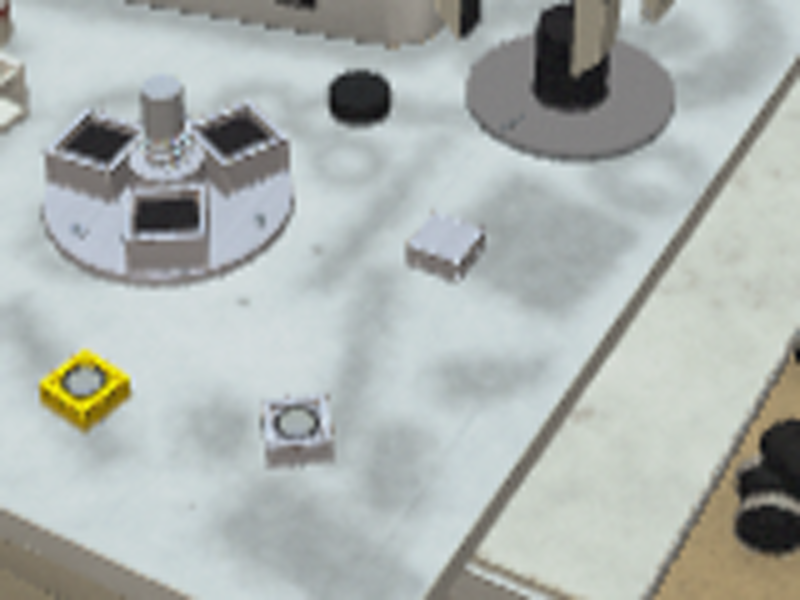

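Missed: mount_a at crop (445,240) is still plain face up — it was only drooped about 55° and fell back. Plan: re-centre it by squeezing both ways, grip a thin edge strip, let it droop, then sweep the hanging block against the post's top edge past vertical so it lands lens up.

```bash
python3 -m inch '[[[30,0,0,0],[30,0,0,0],[24.2,0,20,0],[0,0,30,0],[0,0,26.6,0],[0,0,0,0],[0,0,0,0]]]' -0.35 8
python3 -m inch '[[[0,0,0,0],[0,0,0,0],[0,0,0,0],[0,0,0,0],[0,0,0,0],[0,0,0,0]]]' 1
python3 -m inch '[[[0,0,0,0],[0,0,0,0],[0,0,0,0],[0,0,0,0]]]' -0.35
python3 -m inch '[[[0,0,0,-0.175],[0,0,0,-0.175],[0,0,0,-0.175],[0,0,0,-0.175],[0,0,0,-0.175],[0,0,0,-0.175],[0,0,0,-0.175],[0,0,0,-0.175],[0,0,0,-0.171],[0,0,0,0]]]'
python3 -m inch '[[[0,0,0,0],[0,0,0,0],[0,0,0,0],[0,0,0,0],[0,0,0,0],[0,0,0,0]]]' 1
python3 -m inch '[[[0,0,0,0],[0,0,0,0],[0,0,0,0],[0,0,0,0]]]' -0.35
python3 -m inch '[[[0,0,0,0.175],[0,0,0,0.175],[0,0,0,0.175],[0,0,0,0.175],[0,0,0,0.175],[0,0,0,0.175],[0,0,0,0.175],[0,0,0,0.175],[0,0,0,0.171],[0,0,0,0]]]'
python3 -c "
from h import *
to(.46,-.04,.007)"
```

```text
time: 61.3
tool_pos: [0.4614, -0.0385, 0.0051]
tool_rot: [3.141, 0.0, 1.57]
contact_force: [0.0, -0.0, 0.1]
opening: 0.0618
time: 62.05
tool_pos: [0.4611, -0.0388, 0.0046]
tool_rot: [3.141, 0.0, 1.57]
contact_force: [-0.4, 0.6, 5.4]
opening: 0.0299
time: 62.55
tool_pos: [0.461, -0.0387, 0.0043]
tool_rot: [-3.141, 0.0, 1.57]
contact_force: [-0.0, -0.7, -0.2]
opening: 0.0611
time: 63.8
tool_pos: [0.461, -0.0387, 0.0044]
tool_rot: [-3.142, -0.0, 3.139]
contact_force: [1.4, 0.0, 0.3]
opening: 0.0623
time: 64.55
tool_pos: [0.4611, -0.0388, 0.0044]
tool_rot: [-3.141, 0.0, 3.141]
contact_force: [0.0, -0.9, -0.4]
opening: 0.0299
time: 65.05
tool_pos: [0.461, -0.0387, 0.0044]
tool_rot: [-3.142, -0.0, 3.141]
contact_force: [-0.1, 0.6, -0.2]
opening: 0.0608
time: 66.3
tool_pos: [0.4611, -0.0388, 0.0044]
tool_rot: [3.141, 0.0, 1.571]
contact_force: [-0.0, -0.2, -0.8]
opening: 0.0619
p [461.1 -38.8   4.4] rpy [3.141 0.    1.571] q6 -0.25 F [-0.  -0.2 -0.8] M [-0.  -0.1 -0. ] open 61.9 t 66.3
shift [-1.2 -1.1 -2.6]
```

```bash
cat > snap.py <<'E'
import sys
from h import *
c=read_camera("scene");r,q=proj(c,observe()["tool_pos"]).astype(int)
cv2.imwrite("pics/n_%s.png"%sys.argv[1],cv2.resize(c["img"][r-30:r+40,q-35:q+35],(260,260),interpolation=cv2.INTER_CUBIC))
to(.6091,-.0225,.0935)
E
python3 -m inch '[[[-11,0,-1.8,0],[-10,0,-1.8,0],[0,0,0,0],[0,0,0,0]]]'
python3 -m inch '[[[0,0,0,0],[0,0,0,0],[0,0,0,0],[0,0,0,0],[0,0,0,0],[0,0,0,0]]]' 1 3
python3 -m inch '[[[0,0,-20,0],[0,0,-50,0],[0,0,10,0],[0,0,10,0],[0,0,-50,0],[0,0,10,0],[0,0,10,0],[0,0,-50,0],[0,0,17,0],[0,0,17,0]]]'
python3 snap.py 1
python3 -m inch '[[[0,37,0,0],[0,37,0,0],[0,37,0,0],[0,37,0,0],[0,0,0,0],[0,0,0,0]]]'
python3 snap.py 2
```

```text
time: 66.8
tool_pos: [0.4609, -0.0599, 0.008]
tool_rot: [-3.141, -0.0, 1.57]
contact_force: [0.3, -0.4, 0.3]
opening: 0.0622
time: 67.55
tool_pos: [0.461, -0.0597, 0.008]
tool_rot: [-3.142, 0.0, 1.57]
contact_force: [0.3, 0.8, 0.6]
opening: 0.0294
time: 68.8
tool_pos: [0.4601, -0.0595, 0.1018]
tool_rot: [-3.139, -0.001, 1.57]
contact_force: [-0.2, -0.5, -0.3]
opening: 0.0296
p [458.5 -59.1  99.6] rpy [-3.135e+00 -2.000e-03  1.570e+00] q6 -0.29 F [-1.8  0.5 -3.7] M [ 0.02 -0.05 -0.  ] open 29.6 t 68.85
shift [ 36.7 150.6   5.2]
time: 69.6
tool_pos: [0.6074, -0.0596, 0.1021]
tool_rot: [-3.137, -0.001, 1.57]
contact_force: [-0.6, 0.3, -0.4]
opening: 0.0297
p [607.4 -59.7 102.6] rpy [-3.138e+00 -1.000e-03  1.570e+00] q6 -0.22 F [-0.  -0.1 -0.4] M [-0.03 -0.1   0.04] open 29.6 t 69.65
shift [37.2  1.7  9.1]
```

```bash
python3 -m inch '[[[0,1.5,4,0],[0,0,5,0],[0,0,0,0],[0,0,0,0]]]'
python3 snap.py 3
python3 -m inch '[[[5,0,0,0],[5,0,0,0],[5,0,0,0],[5,0,0,0],[5,0,0,0],[0,0,0,0]]]'
python3 snap.py 4
python3 - <<'E'
import cv2,numpy as np
cv2.imwrite("pics/n.png",np.vstack([np.hstack([cv2.imread(f"pics/n_{i}.png") for i in p]) for p in((1,2),(3,4))]))
E
```

```text
time: 70.15
tool_pos: [0.6105, -0.0599, 0.0951]
tool_rot: [3.142, 0.0, 1.57]
contact_force: [-0.5, 0.1, -0.6]
opening: 0.0296
p [610.5 -59.9  95.2] rpy [3.141 0.    1.57 ] q6 -0.22 F [-0.2  0.2 -1.5] M [-0.01 -0.08  0.04] open 29.4 t 70.2
shift [37.4 -1.5  1.7]
time: 70.95
tool_pos: [0.6106, -0.0344, 0.095]
tool_rot: [3.142, 0.0, 1.57]
contact_force: [-0.2, -0.3, -1.7]
opening: 0.03
p [610.5 -34.6  95. ] rpy [-3.142 -0.     1.57 ] q6 -0.18 F [-0.3 -0.4 -0.4] M [-0.05 -0.13  0.02] open 29.8 t 71.0
shift [12.1 -1.4  1.5]
```

View pics/n.png

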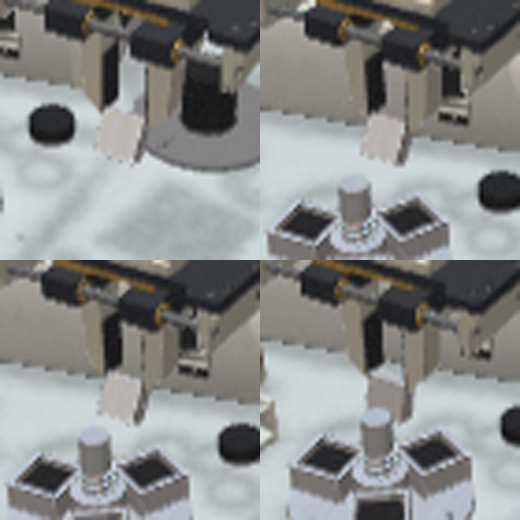

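```bash
python3 -m inch '[[[4,0,0.5,0],[4,0,0.5,0],[4,0,0.5,0],[3.5,0,0.5,0],[3.5,0,1,0],[2.5,0,2,0],[0,0,0,0],[0,0,0,0]]]'
python3 snap.py 5
python3 -m inch '[[[0,0,-20,0],[0,0,-20,0],[0,0,0,0],[0,0,0,0]]]' 1 4
python3 snap.py 6
python3 - <<'E'
import cv2,numpy as np
cv2.imwrite("pics/n2.png",np.hstack([cv2.resize(cv2.imread(f"pics/n_{i}.png"),(390,390)) for i in (5,6)]))
E
```

```text
time: 72.0
tool_pos: [0.6107, -0.0134, 0.09]
tool_rot: [3.141, 0.0, 1.57]
contact_force: [0.8, -0.2, 2.8]
opening: 0.0298
p [610.6 -13.4  90. ] rpy [3.141 0.    1.57 ] q6 -0.15 F [1.2 0.4 2.2] M [-0.07 -0.29  0.01] open 29.8 t 72.05
shift [-9.1 -1.5 -3.5]
time: 72.55
tool_pos: [0.6098, -0.0133, 0.1288]
tool_rot: [-3.139, -0.0, 1.57]
contact_force: [-0.5, -0.7, -0.9]
opening: 0.0298
p [609.7 -13.3 128.6] rpy [-3.139 -0.     1.57 ] q6 -0.15 F [ 0.3 -0.8 -0.7] M [-0.05 -0.12 -0.03] open 29.8 t 72.6
shift [-9.2 -0.5 35.1]
```

View pics/n2.png

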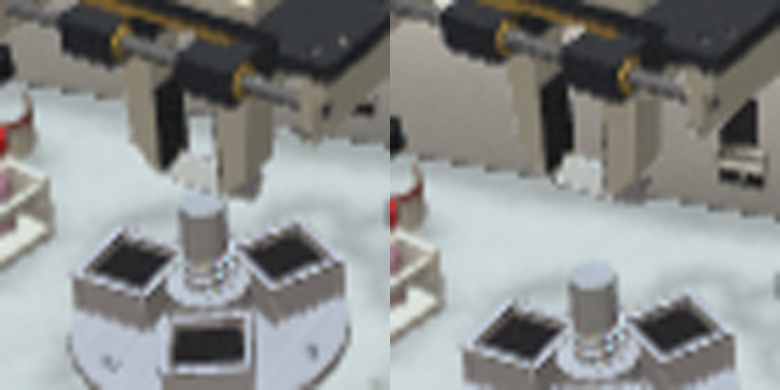

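Past vertical: the gripped end now faces the camera with the block folded back between the fingers. Carry gently to open desk and press down so it finishes lens up.

```bash
python3 -m inch '[[[0,-10,0,0],[-3,-20,0,0],[-3,-25,0,0],[-3,-25,0,0],[-3,-25,0,0],[-3,-22,0,0],[-3,-15,0,0],[0,-7,0,0],[0,0,0,0],[0,0,0,0]]]' 1 8
python3 -m inch '[[[0,0,10,0],[0,0,20,0],[0,0,25,0],[0,0,25,0],[0,0,15,0],[0,0,5,0],[0,0,0,0],[0,0,0,0]]]'
python3 -m inch '[[[0,0,2,0],[0,0,2,0],[0,0,2,0],[0,0,0,0],[0,0,0,0]]]' 1 4
python3 -m inch '[[[0,0,2,0],[0,0,2,0],[0,0,2,0],[0,0,0,0],[0,0,0,0]]]' 1 3
```

```text
time: 73.85
tool_pos: [0.462, -0.0312, 0.13]
tool_rot: [3.141, 0.0, 1.57]
contact_force: [0.6, -0.2, -0.2]
opening: 0.0297
time: 74.85
tool_pos: [0.462, -0.0313, 0.0305]
tool_rot: [3.14, 0.0, 1.57]
contact_force: [-0.2, 0.2, -0.7]
opening: 0.0297
time: 75.47
tool_pos: [0.4615, -0.0313, 0.024]
tool_rot: [-3.142, 0.0, 1.57]
contact_force: [-0.0, 0.4, -0.3]
opening: 0.0298
time: 76.1
tool_pos: [0.4616, -0.0314, 0.0179]
tool_rot: [3.142, 0.0, 1.57]
contact_force: [-1.4, 1.5, 0.6]
opening: 0.0302
```

```bash
python3 -m inch '[[[1,0,2,0],[1,0,2,0],[1,0,2,0],[0,0,0,0],[0,0,0,0]]]' 1 3
python3 -m inch '[[[1,0,2,0],[1,0,2,0],[0,0,2,0],[0,0,0,0],[0,0,0,0]]]' 
python3 snap.py 7
python3 -m inch '[[[0,0,0,0],[0,0,0,0],[0,0,0,0],[0,0,0,0]]]' -0.35
python3 -m inch '[[[0,0,-30,0],[0,0,-40,0],[-40,0,0,0],[-40,0,0,0],[0,0,0,0]]]'
python3 - <<'E'
from fit import *
to(.46,-.05)
c=read_camera("scene")
for d in place_of("scene","mount_a"):print(np.round(d["at"],1),round(d["conf"],2),np.round(ray(c,d["at"],.007)[:2],4))
r,q=proj(c,[.46,-.03,0]).astype(int)
a=cv2.resize(c["img"][r-25:r+25,q-25:q+25],(390,390),interpolation=cv2.INTER_CUBIC)
cv2.imwrite("pics/n3.png",np.hstack([cv2.resize(cv2.imread("pics/n_7.png"),(390,390)),a]))
r,q=proj(c,[.459,.098,.014]).astype(int);print("b std",c["img"][r-3:r+4,q-3:q+4].std(), "a std", end=" ")
r,q=proj(c,[.461,-.033,.014]).astype(int);print(c["img"][r-3:r+4,q-3:q+4].std())
E
```

```text
time: 76.72
tool_pos: [0.4616, -0.0284, 0.0119]
tool_rot: [3.141, 0.0, 1.57]
contact_force: [0.4, 0.4, -1.1]
opening: 0.0302
time: 77.35
tool_pos: [0.4615, -0.0263, 0.0059]
tool_rot: [-3.141, 0.0, 1.57]
contact_force: [-0.6, -0.4, -1.1]
opening: 0.0299
p [461.5 -26.3   5.9] rpy [-3.141  0.     1.57 ] q6 -0.22 F [ 0.7  0.4 -0.5] M [-0.04 -0.1   0.05] open 30.2 t 77.4
shift [  4.  147.6 -87.6]
time: 77.9
tool_pos: [0.4616, -0.0263, 0.006]
tool_rot: [3.142, 0.0, 1.57]
contact_force: [0.2, -0.1, -0.3]
opening: 0.061
time: 78.53
tool_pos: [0.4617, -0.1083, 0.0762]
tool_rot: [3.141, 0.001, 1.567]
contact_force: [-0.5, 0.2, 0.4]
opening: 0.0615
p [ 461.7 -108.3   76.2] rpy [3.141e+00 1.000e-03 1.567e+00] q6 -0.39 F [-0.5  0.2  0.4] M [ 0.01 -0.09  0.  ] open 61.5 t 78.525
shift [58.3 -1.9 -0. ]
[315.2 252.4] 0.53 [0.447  0.1029]
[307.2 206.7] 0.47 [0.5529 0.1331]
[275.7 277.1] 0.43 [ 0.4635 -0.0445]
b std 34.65742783157966 a std 35.79635016041798
```

View pics/n3.png

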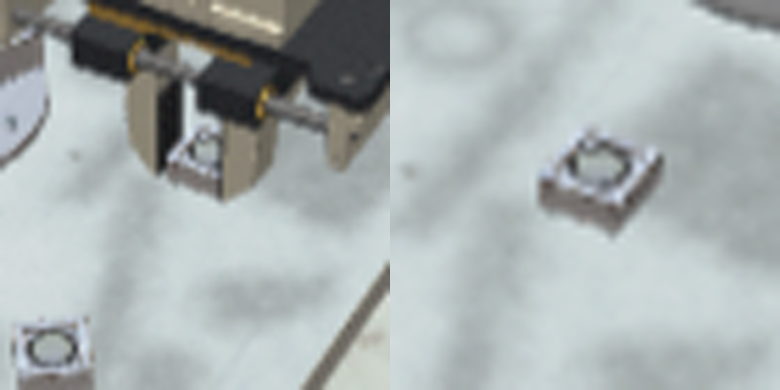

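Both panels show mount_a now lens up (right panel (600,165)). Now centre it, grip, and take it to the nest at about 245°.

```bash
python3 -m inch '[[[36,0,0,0],[36,0,0,0],[0,0,30,0],[0,0,30,0],[0,0,10.7,0],[0,0,0,0],[0,0,0,0]]]' -0.35 10
python3 -m inch '[[[0,0,0,0],[0,0,0,0],[0,0,0,0],[0,0,0,0],[0,0,0,0],[0,0,0,0]]]' 1
python3 -m inch '[[[0,0,0,0],[0,0,0,0],[0,0,0,0],[0,0,0,0]]]' -0.35
python3 -m inch '[[[0,0,0,-0.175],[0,0,0,-0.175],[0,0,0,-0.175],[0,0,0,-0.175],[0,0,0,-0.175],[0,0,0,-0.175],[0,0,0,-0.175],[0,0,0,-0.175],[0,0,0,-0.171],[0,0,0,0]]]'
python3 -m inch '[[[0,0,0,0],[0,0,0,0],[0,0,0,0],[0,0,0,0],[0,0,0,0],[0,0,0,0]]]' 1
python3 -m inch '[[[0,0,0,0],[0,0,0,0],[0,0,0,0],[0,0,0,0]]]' -0.35
python3 -m inch '[[[0,0,0,0.175],[0,0,0,0.175],[0,0,0,0.175],[0,0,0,0.175],[0,0,0,0.175],[0,0,0,0.175],[0,0,0,0.175],[0,0,0,0.175],[0,0,0,0.171],[0,0,0,0]]]'
python3 -m inch '[[[0,0,0,0],[0,0,0,0],[0,0,0,0],[0,0,0,0],[0,0,0,0],[0,0,0,0]]]' 1 15
python3 -m inch '[[[0,0,-20,0],[0,0,-25,0],[0,0,-20,0],[0,0,0,0.15],[0,0,0,0.15],[0,0,0,0.137],[0,0,0,0],[0,0,0,0]]]'
python3 -c "
from h import *
a=np.radians(245);to(.6091+.042*np.cos(a),-.0077+.042*np.sin(a),.05)"
```

```text
time: 79.5
tool_pos: [0.4621, -0.0342, 0.0061]
tool_rot: [3.14, 0.0, 1.57]
contact_force: [0.1, -0.8, -0.4]
opening: 0.0621
time: 80.25
tool_pos: [0.4616, -0.0343, 0.0054]
tool_rot: [3.141, 0.0, 1.57]
contact_force: [-0.7, -0.4, 2.6]
opening: 0.0299
time: 80.75
tool_pos: [0.4615, -0.0343, 0.0052]
tool_rot: [-3.142, 0.0, 1.57]
contact_force: [-0.9, -0.5, -0.1]
opening: 0.0609
time: 82.0
tool_pos: [0.4615, -0.0342, 0.0053]
tool_rot: [-3.142, -0.0, 3.139]
contact_force: [-0.1, -0.4, -0.1]
opening: 0.0619
time: 82.75
tool_pos: [0.4616, -0.0343, 0.0053]
tool_rot: [-3.141, 0.0, 3.141]
contact_force: [-0.1, -0.6, -1.0]
opening: 0.0297
time: 83.25
tool_pos: [0.4615, -0.0342, 0.0053]
tool_rot: [-3.142, 0.0, 3.141]
contact_force: [-0.5, -0.9, 0.7]
opening: 0.0609
time: 84.5
tool_pos: [0.4616, -0.0343, 0.0053]
tool_rot: [3.142, 0.0, 1.571]
contact_force: [1.0, -0.1, 0.3]
opening: 0.0619
time: 85.25
tool_pos: [0.4615, -0.0343, 0.0053]
tool_rot: [3.142, 0.0, 1.57]
contact_force: [0.6, 0.0, -1.2]
opening: 0.0295
time: 86.25
tool_pos: [0.4615, -0.0342, 0.0702]
tool_rot: [-3.141, 0.0, 1.135]
contact_force: [-0.2, -0.7, -1.1]
opening: 0.0294
p [461.5 -34.2  70.2] rpy [-3.141  0.     1.135] q6 0.2 F [-0.2 -0.7 -1.1] M [ 0.01 -0.06  0.01] open 29.4 t 86.25
shift [ 44.3 122.6  20.2]
```

```bash
python3 -m inch '[[[9,25,0,0],[9,25,0,0],[9,25,0,0],[9,25,0,0],[8.3,22.6,0,0],[0,0,10,0],[0,0,10,0],[0,0,0,0],[0,0,0,0],[0,0,0,0]]]'
python3 -c "
from h import *
a=np.radians(245);to(.6091+.042*np.cos(a),-.0077+.042*np.sin(a),.04)"
```

```text
time: 87.5
tool_pos: [0.5914, -0.0462, 0.0508]
tool_rot: [3.141, -0.0, 1.133]
contact_force: [0.3, -0.1, -1.0]
opening: 0.0297
p [591.4 -46.2  50.8] rpy [ 3.141 -0.     1.133] q6 0.23 F [ 0.3 -0.1 -1. ] M [-0.07 -0.1   0.03] open 29.7 t 87.5
shift [ 0.3 -0.3 10.8]
```

```bash
python3 -m inch '[[[0.3,-0.3,5,0],[0,0,5,0],[0,0,2.5,0],[0,0,0,0],[0,0,0,0]]]'
python3 -m inch '[[[0,0,2,0],[0,0,2,0],[0,0,0,0],[0,0,0,0]]]'
python3 -m inch '[[[0,0,2,0],[0,0,0,0],[0,0,0,0]]]'
python3 -c "
from h import *
a=np.radians(245);to(.6091+.042*np.cos(a),-.0077+.042*np.sin(a),.0313)"
```

```text
time: 88.12
tool_pos: [0.5913, -0.0458, 0.0379]
tool_rot: [3.141, 0.0, 1.133]
contact_force: [-0.6, 0.6, -0.3]
opening: 0.0295
time: 88.62
tool_pos: [0.5912, -0.0457, 0.0338]
tool_rot: [3.142, 0.0, 1.133]
contact_force: [0.2, -0.2, 0.2]
opening: 0.0298
time: 89.0
tool_pos: [0.5912, -0.0457, 0.0318]
tool_rot: [3.142, 0.0, 1.133]
contact_force: [-0.2, 0.4, -0.9]
opening: 0.0302
p [591.2 -45.7  31.8] rpy [3.142 0.    1.133] q6 0.23 F [-0.2  0.4 -0.9] M [-0.06 -0.07  0.01] open 30.2 t 89.0
shift [0.  0.1 0.5]
```

```bash
python3 -m inch '[[[0,0,0,0],[0,0,0,0],[0,0,0,0],[0,0,-10,0],[0,0,-15,0],[0,0,0,0]]]' -0.1
python3 -m inch '[[[0,0,0,0],[0,0,0,0],[0,0,0,0],[0,0,0,0],[0,0,7,0],[0,0,7,0],[0,0,0,0],[0,0,0,0]]]' 1
python3 -m inch '[[[0,0,2,0],[0,0,1,0],[0,0,1,0],[0,0,1,0],[0,0,1,0],[0,0,0,0]]]'
python3 -m inch '[[[0,0,1,0],[0,0,1,0],[0,0,1,0],[0,0,1,0],[0,0,0,0]]]'
python3 -m inch '[[[0,0,0.5,0],[0,0,0.5,0],[0,0,0.5,0],[0,0,0.5,0],[0,0,0,0]]]'
```

```text
time: 89.75
tool_pos: [0.5925, -0.046, 0.0589]
tool_rot: [3.138, -0.001, 1.133]
contact_force: [0.2, -0.5, 0.3]
opening: 0.0501
time: 90.75
tool_pos: [0.5912, -0.0457, 0.0427]
tool_rot: [-3.142, 0.0, 1.133]
contact_force: [0.1, -0.1, -0.4]
opening: 0.0005
time: 91.5
tool_pos: [0.5913, -0.0457, 0.0368]
tool_rot: [3.141, 0.0, 1.133]
contact_force: [-0.5, -0.1, 3.6]
opening: 0.0005
time: 92.12
tool_pos: [0.5913, -0.0457, 0.0327]
tool_rot: [3.141, 0.0, 1.133]
contact_force: [0.3, -0.4, 2.9]
opening: 0.0004
time: 92.75
tool_pos: [0.5914, -0.0458, 0.0317]
tool_rot: [3.141, -0.0, 1.133]
contact_force: [-2.7, 1.3, 10.8]
opening: 0.0005
```

```bash
python3 -m inch '[[[0,0,0.5,0],[0,0,0,0],[0,0,-2,0],[0,0,-28,0],[0,0,-30,0],[0,0,0,0.13],[0,0,0,0.13],[0,0,0,0.123],[0,0,0,0]]]' 1
python3 - <<'E'
from fit import *
to(.4585,.098,.05)
c=read_camera("top")
for d in place_of("top","mount_b"):print(np.round(d["at"],1),round(d["conf"],2),np.round(ray(c,d["at"],.007)[:2],4))
print(fit(c,.458,.1)[:3])
E
```

```text
time: 93.88
tool_pos: [0.5908, -0.0457, 0.0896]
tool_rot: [-3.141, 0.001, 0.751]
contact_force: [-0.0, -0.9, -0.3]
opening: 0.0005
p [590.8 -45.7  89.6] rpy [-3.141e+00  1.000e-03  7.510e-01] q6 0.61 F [-0.  -0.9 -0.3] M [-0.01 -0.01 -0.05] open 0.5 t 93.875
shift [   1.3 -195.3   39.8]
[198.5 148.8] 0.57 [0.5553 0.126 ]
[238.9 159.5] 0.38 [0.4596 0.0967]
[[74.9767  0.461   0.088   9.    ]
 [74.6637  0.461   0.088   6.    ]
 [74.5219  0.464   0.0955 75.    ]]
```

```bash
python3 -m inch '[[[0.3,-39,0,0],[0.3,-39,0,0],[0.3,-39,0,0],[0.3,-39,0,0],[0.1,-39.3,0,0],[0,0,28,0],[0,0,28,0],[0,0,20,0],[0,0,8.3,0],[0,0,0,0]]]' -0.35 8
python3 -m inch '[[[0,0,0,0],[0,0,0,0],[0,0,0,0],[0,0,0,0],[0,0,0,0],[0,0,0,0]]]' 1
python3 -m inch '[[[0,0,0,0],[0,0,0,0],[0,0,0,0],[0,0,0,0]]]' -0.35
python3 -m inch '[[[0,0,0,-0.175],[0,0,0,-0.175],[0,0,0,-0.175],[0,0,0,-0.175],[0,0,0,-0.175],[0,0,0,-0.175],[0,0,0,-0.175],[0,0,0,-0.175],[0,0,0,-0.171],[0,0,0,0]]]'
python3 -m inch '[[[0,0,0,0],[0,0,0,0],[0,0,0,0],[0,0,0,0],[0,0,0,0],[0,0,0,0]]]' 1 15
python3 -c "
from h import *
a=np.radians(125);to(.6091+.042*np.cos(a),-.0077+.042*np.sin(a),.05)"
```

```text
time: 95.22
tool_pos: [0.4589, 0.0981, 0.0058]
tool_rot: [-3.141, 0.001, 0.751]
contact_force: [-0.2, 0.8, 0.0]
opening: 0.062
time: 95.98
tool_pos: [0.4591, 0.0981, 0.0062]
tool_rot: [3.141, -0.0, 0.75]
contact_force: [-0.3, 1.2, 5.1]
opening: 0.0302
time: 96.48
tool_pos: [0.4591, 0.0981, 0.0059]
tool_rot: [3.142, 0.0, 0.75]
contact_force: [-0.2, -0.5, 0.2]
opening: 0.061
time: 97.72
tool_pos: [0.459, 0.0981, 0.006]
tool_rot: [-3.142, 0.0, 2.319]
contact_force: [-0.4, -0.0, 0.3]
opening: 0.0621
time: 98.48
tool_pos: [0.4591, 0.0981, 0.006]
tool_rot: [3.142, 0.0, 2.321]
contact_force: [0.4, 0.3, -0.1]
opening: 0.0298
p [459.1  98.1   6. ] rpy [3.142 0.    2.321] q6 -0.7 F [ 0.4  0.3 -0.1] M [ 0.02 -0.27  0.06] open 29.8 t 98.475
shift [-138.1   43.5  -44. ]
```

```bash
python3 -m inch '[[[0,0,-20,0],[0,0,-25,0],[0,0,-20,0],[0,0,0,0.139],[0,0,0,0],[0,0,0,0]]]'
python3 -c "
from h import *
a=np.radians(125);to(.6091+.042*np.cos(a),-.0077+.042*np.sin(a),.05)"
```

```text
time: 99.22
tool_pos: [0.4588, 0.0981, 0.0707]
tool_rot: [-3.141, -0.0, 2.184]
contact_force: [-0.4, 0.0, -0.7]
opening: 0.0297
p [458.8  98.1  70.7] rpy [-3.141 -0.     2.184] q6 -0.57 F [-0.4  0.  -0.7] M [ 0.08 -0.13  0.  ] open 29.7 t 99.225
shift [-131.    62.1   20.6]
```

```bash
python3 -m inch '[[[-26,12.4,0,0],[-26,12.4,0,0],[-26,12.4,0,0],[-26,12.4,0,0],[-27,12.5,0,0],[0,0,10,0],[0,0,10,0],[0,0,0,0],[0,0,0,0],[0,0,0,0]]]'
python3 -c "
from h import *
a=np.radians(125);to(.6091+.042*np.cos(a),-.0077+.042*np.sin(a),.04)"
```

```text
time: 100.48
tool_pos: [0.5851, 0.0267, 0.0514]
tool_rot: [3.141, 0.0, 2.182]
contact_force: [-0.0, -0.5, -0.0]
opening: 0.0296
p [585.1  26.7  51.4] rpy [3.141 0.    2.182] q6 -0.7 F [-0.  -0.5 -0. ] M [ 0.01 -0.13  0.01] open 29.6 t 100.475
shift [ 0.1 -0.1 11.4]
```

```bash
python3 -m inch '[[[0,0,5,0],[0,0,5,0],[0,0,2.5,0],[0,0,0,0],[0,0,0,0]]]'
python3 -m inch '[[[0,0,2,0],[0,0,2,0],[0,0,0,0],[0,0,0,0]]]'
python3 -m inch '[[[0,0,2,0],[0,0,0,0],[0,0,0,0]]]'
```

```text
time: 101.1
tool_pos: [0.5851, 0.0264, 0.0385]
tool_rot: [-3.142, 0.0, 2.182]
contact_force: [0.5, -0.7, -0.5]
opening: 0.0296
time: 101.6
tool_pos: [0.5851, 0.0264, 0.0345]
tool_rot: [3.142, 0.0, 2.182]
contact_force: [-0.2, -0.5, -0.7]
opening: 0.0297
time: 101.98
tool_pos: [0.5851, 0.0264, 0.0325]
tool_rot: [-3.142, 0.0, 2.182]
contact_force: [0.6, -0.2, 0.1]
opening: 0.0297
```

In the mouth with no contact force. Release and press.

```bash
python3 -m inch '[[[0,0,0,0],[0,0,0,0],[0,0,0,0],[0,0,-10,0],[0,0,-15,0],[0,0,0,0]]]' -0.1
python3 -m inch '[[[0,0,0,0],[0,0,0,0],[0,0,0,0],[0,0,0,0],[0,0,7,0],[0,0,8,0],[0,0,0,0],[0,0,0,0]]]' 1
python3 -m inch '[[[0,0,2,0],[0,0,1,0],[0,0,1,0],[0,0,1,0],[0,0,1,0],[0,0,0,0]]]'
python3 -m inch '[[[0,0,1,0],[0,0,1,0],[0,0,1,0],[0,0,1,0],[0,0,0,0]]]'
python3 -m inch '[[[0,0,0.5,0],[0,0,0.5,0],[0,0,0.5,0],[0,0,0.5,0],[0,0,0,0]]]'
```

```text
time: 102.72
tool_pos: [0.5863, 0.0263, 0.0595]
tool_rot: [3.139, 0.002, 2.182]
contact_force: [0.1, 0.3, -0.4]
opening: 0.0503
time: 103.72
tool_pos: [0.5851, 0.0264, 0.0424]
tool_rot: [-3.141, -0.0, 2.182]
contact_force: [1.2, -0.5, -0.1]
opening: 0.0007
time: 104.48
tool_pos: [0.5853, 0.0264, 0.0365]
tool_rot: [3.141, 0.0, 2.182]
contact_force: [1.2, -0.4, 3.4]
opening: 0.0004
time: 105.1
tool_pos: [0.5853, 0.0264, 0.0324]
tool_rot: [3.141, 0.0, 2.182]
contact_force: [1.0, 0.5, 3.3]
opening: 0.0007
time: 105.72
tool_pos: [0.5853, 0.0264, 0.0317]
tool_rot: [3.141, 0.001, 2.182]
contact_force: [-3.1, 0.3, 12.7]
opening: 0.0008
```

```bash
python3 -m inch '[[[0,0,0.5,0],[0,0,0,0],[0,0,-3,0],[0,0,-30,0],[0,0,-40,0],[0,0,-40,0],[0,0,-40,0],[0,0,0,0]]]'
python3 -m inch '[[[0,-40,0,0],[-10,-40,0,0],[-20,-40,0,0],[-30,-40,0,0],[-40,-40,0,0],[-40,-40,0,0],[-40,-40,0,0],[-40,-20,0,0],[-40,0,0,0],[0,0,0,0]]]'
python3 - <<'E'
from h import *
to(.4,-.3)
I=[]
for n in("top","scene"):
    c=read_camera(n);I.append(c["img"])
    for l,z in dict(mount_a=.0245,lid=0,eyecap=0,petri=0,tape_roll=0,case=0).items():
        for d in place_of(n,l):print(n,l,np.round(d["at"],1),round(d["conf"],2),np.round(ray(c,d["at"],z)[:2],4))
t,s=I
a=np.hstack([cv2.resize(s[210:290,170:270],(400,320),interpolation=cv2.INTER_CUBIC),cv2.resize(t[145:225,155:255],(400,320),interpolation=cv2.INTER_CUBIC)])
b=np.hstack([cv2.resize(s[140:350,60:360],(400,280)),cv2.resize(t[90:290,110:510],(400,280))])
cv2.imwrite("pics/fin.png",np.vstack([a,b]))
E
```

```text
time: 106.72
tool_pos: [0.5863, 0.0264, 0.1856]
tool_rot: [3.138, 0.003, 2.182]
contact_force: [0.5, -0.1, -0.5]
opening: 0.0007
time: 107.98
tool_pos: [0.4882, -0.3601, 0.1802]
tool_rot: [-3.141, -0.003, 2.18]
contact_force: [-1.0, 1.0, 0.8]
opening: 0.0007
p [ 488.2 -360.1  180.2] rpy [-3.141e+00 -3.000e-03  2.180e+00] q6 -1.37 F [-1.   1.   0.8] M [ 0.03 -0.13 -0.01] open 0.7 t 107.975
shift [ 99.7 -38.    0.4]
top mount_a [184. 220.] 0.53 [ 0.592  -0.0469]
top mount_a [240. 282.] 0.52 [ 0.4647 -0.1951]
top mount_a [191.2 187. ] 0.48 [0.5735 0.0303]
top mount_a [198.5 149.3] 0.46 [0.5544 0.1188]
top lid [240.  282.2] 0.8 [ 0.4637 -0.1952]
top eyecap [193.3 256.7] 0.49 [ 0.5737 -0.1316]
top tape_roll [195.5 258.4] 0.23 [ 0.5685 -0.1358]
top case [177.1 200. ] 0.47 [0.6099 0.0061]
top case [188.4 191.1] 0.39 [0.5822 0.0268]
scene mount_a [272.3 225.5] 0.62 [0.5736 0.0257]
scene mount_a [253.6 238.8] 0.56 [ 0.5867 -0.0552]
scene mount_a [304.7 209. ] 0.55 [0.5413 0.1377]
scene lid [248.2 300.6] 0.76 [ 0.4661 -0.1885]
scene lid [193.7 322.8] 0.38 [ 0.5373 -0.5132]
scene eyecap [256.9 207.4] 0.63 [ 0.6717 -0.0269]
scene eyecap [248.9 260.4] 0.62 [ 0.5639 -0.1295]
scene petri [208.6 334. ] 0.49 [ 0.4651 -0.4387]
scene tape_roll [196.1 337.5] 0.7 [ 0.486  -0.5231]
scene case [191.8 318.4] 0.42 [ 0.5563 -0.5181]
```

Run:
```python
from h import *
for n in("top","scene"):
    c=read_camera(n);g=cv2.cvtColor(c["img"],cv2.COLOR_BGR2GRAY).astype(np.float32)
    for d in(125,245,5):
        a=np.radians(d);o=[]
        for R in(0,.003,.006,.008,.010,.013):
            v=[]
            for t in np.linspace(0,6.28,24):
                r,q=proj(c,[.6091+.042*np.cos(a)+R*np.cos(t),-.0077+.042*np.sin(a)+R*np.sin(t),.0315]);v.append(cv2.getRectSubPix(g,(1,1),(float(q),float(r)))[0,0])
            o.append(round(float(np.mean(v))))
        print(n,d,o)
print(hand_in())
```

```text
top 125 [133, 129, 117, 105, 104, 120]
top 245 [135, 130, 119, 107, 107, 124]
top 5 [67, 65, 65, 65, 65, 70]
scene 125 [161, 153, 137, 124, 130, 155]
scene 245 [160, 154, 137, 130, 135, 156]
scene 5 [39, 39, 42, 50, 61, 79]
the job is handed in; nothing more can be done
None
```

I unscrewed the lid, laid it knob up on the desk, loaded both lens mounts lens up, pressed both home, and handed the job in. It took about 108 s of the 210 s allowed.

- **Lid:** I turned it counter-clockwise a little over two turns over four grips. At the end only its weight, about 1 N, was on the wrist when I lifted it. It lies at (0.466, -0.198).
- **mount_a:** It started lens face down and was knocked aside during the run. My first attempt to turn it over failed because it fell back plain side up. I then turned it over by sweeping it against the top of the carrier's post. A picture showed it lens up, and I put it in the nest at about 245° from the world x axis.
- **The other lens mount (b or c):** It was already lens up and went into the nest at about 125°. I saw only one silver mount besides mount_a in the pictures. The yellow look-alike stayed where it was.
- **Pressing home:** Both sank at about 3 N by the wrist reading, less than the 5 to 6 N expected. They ended on the hard stop at 31.7 mm (11 and 13 N), against 31.5 mm expected when fully home.

**Last checks:** In both cameras, each loaded nest shows a bright centre with a dark ring around it, as a lens does, and the third nest is empty. The networks found the lid, eyecap, tape roll, case and petri dish within about 1–2 cm of where they began; the top camera did not find the petri dish, tape roll or case in the right place, so those three rest on the scene camera alone.

I could not view the final picture because the picture limit was reached, so the end state rests on these measurements. Some low-confidence network reports disagreed: the top camera also reported a mount at the lid and a case at the carrier. I took those as false.

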